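Set up a gel lesson from a stacked kit

TASK

The kit for the gel lesson has come up in one stack. Take it apart from the top down, one thing at a time, and set up the bench: the jar in the middle of the balance pan, the round dish in the middle of the viewer's window, the metal block down in the pocket of the dry bath, and the gel tray flat and lengthwise on the middle of the platform in the gel tank. Set each thing down upright without dropping it, and leave the tube rack and the reagent bottle where they stand.

Things in the scene. Friction and masses are not known exactly. Their poses are not given: they have to be found in the camera images.
- jar: small closed amber glass jar with a grey cap, 36 mm in diameter, 44 mm high, about 70 g; at the start the top of the stack, standing on the dish. Origin at the centre of its underside, z up along its axis.
- dish: closed white round culture dish, 56 mm in diameter (foot 53 mm in the lowest 8 mm), 20 mm high, about 45 g; at the start on the middle of the block. Origin at the centre of its underside, z up.
- block: plain aluminium heating block with rows of dark tube holes on top, 88 mm (its x) by 50 mm (its y), 40 mm high, about 420 g; at the start it lies across the side walls of the gel tray, its long x axis roughly along the tray's x, so that it overhangs 12 mm on each side. Origin at the centre of its underside, z up.
- tray: dark smoke-grey gel tray, the bottom of the stack, standing on the bench: 64 mm (its x) by 130 mm (its y), 28 mm high, floor 5 mm thick, walls 4 mm thick along the two long sides only, ends open, about 120 g. Origin at the centre of its underside, z up. Rigid: it can be gripped over its 64 mm width.
- balance: low beige bench balance, fixed, 30 mm high, with a round steel pan 66 mm in diameter whose top is 36 mm above the bench; display on its -x side. Origin on the bench under the centre of the pan, z up. Housing: x from -90 to 45 mm, y +-55 mm.
- viewer: grey flat box with a round frosted viewing window 80 mm in diameter, fixed; window level with the box's top, 40 mm above the bench. Origin on the bench under the centre of the window, z up. Box: x from -85 to 50 mm, y +-58 mm.
- bath: beige dry bath (block heater), fixed, 60 mm high, with a dark rectangular pocket in its top, 66 mm (its x) by 104 mm (its y), 10 mm deep (floor 50 mm above the bench); takes the block with its long side along the bath's y, either way round. Origin on the bench under the centre of the pocket, z up. Housing: x from -92 to 48 mm, y +-65 mm.
- tank: smoke-grey open gel tank, fixed, 98 mm (its x) by 216 mm (its y); in its middle a lighter flat platform 88 mm (x) by 146 mm (y), 36 mm above the bench, with lips 4 mm higher along both long sides, a buffer well at each end and end walls 50 mm high (with 12 mm posts on top) at y = +-106 mm. The tray goes on the platform, its long side along the tank's y, either way round. Origin on the bench under the centre of the platform, z up.
- rack: white tube rack with two rows of capped tubes, 60 by 100 mm, 62 mm high, loose; a bystander, to be left alone. Origin at the centre of its underside.
- reagent: upright reagent bottle with a blue cap, 66 mm in diameter, 125 mm high, loose; a bystander, to be left alone. Origin at the centre of its underside.

How it is judged (in metres and radians):
On the way, in this order (a step that is already met when the one before it is completed fails the run):
1. the jar stands on the balance pan, released (horizontal distance between jar and balance below 0.015 m and z of jar in the frame of balance between 0.032 and 0.04 m and angle between jar's own z axis and vertical below 0.1 rad and contact force between the fingers and jar below 0.05 N), for 0.2 s.
2. the dish lies on the viewer's round window, released (horizontal distance between dish and viewer below 0.012 m and z of dish in the frame of viewer between 0.036 and 0.044 m and angle between dish's own z axis and vertical below 0.1 rad and contact force between the fingers and dish below 0.05 N), for 0.2 s.
3. the block sits down in the bath's pocket, released (horizontal distance between block and bath below 0.013 m and z of block in the frame of bath between 0.046 and 0.054 m and angle between block's own z axis and vertical below 0.1 rad and contact force between the fingers and block below 0.05 N and angle between the x axis of block and the y axis of bath, either way round below 0.25 rad), for 0.2 s.
4. the gel tray lies on the tank's platform, released (horizontal distance between tray and tank below 0.014 m and z of tray in the frame of tank between 0.032 and 0.04 m and angle between tray's own z axis and vertical below 0.1 rad and contact force between the fingers and tray below 0.05 N and angle between the y axis of tray and the y axis of tank, either way round below 0.2 rad), for 0.2 s.
At the end, for the whole second after the job is handed in: jar upright on the pan within 15 mm of its centre; dish flat on the window within 12 mm of its centre; block on the floor of the bath's pocket; tray flat on the tank's platform, within 14 mm of its centre and 0.2 rad of its length; all released and still (all of step 1 and all of step 2 and all of step 3 and all of step 4 and linear speed of each of jar, dish, block, tray below 0.02 m/s); the robot touches nothing.
It fails at once if the rack is disturbed (shifted over 25 mm or tipped) (distance of rack from where it was at the start of the episode above 0.025 m or angle between rack's own z axis and vertical above 0.3 rad).
It fails at once if the reagent is disturbed (shifted over 25 mm or tipped) (distance of reagent from where it was at the start of the episode above 0.025 m or angle between reagent's own z axis and vertical above 0.3 rad).
It fails at once if a thing of the stack is dropped (falls freely over about 5 cm) ((linear speed of jar above 1 m/s and contact force between the fingers and jar below 0.05 N) or (linear speed of dish above 1 m/s and contact force between the fingers and dish below 0.05 N) or (linear speed of block above 1 m/s and contact force between the fingers and block below 0.05 N) or (linear speed of tray above 1 m/s and contact force between the fingers and tray below 0.05 N)).
It fails at once if a thing of the stack is tipped over (angle between any of jar, dish, block, tray's own z axis and vertical above 0.8 rad).
It also fails if it takes over 123 s, if anything falls off the work surface, if the arm or the gripper's body presses on something with over 40 N, if the wrist force passes 120 N, or if a joint passes its speed limit or range.

ROBOT

A 6-joint arm with a two-finger parallel gripper is mounted at the origin on the work surface. World frame = base frame: x ahead of the robot, y to its left, z up, the work surface at z = 0. Lengths are in mm, angles in rad, forces in N, time in s.
With the tool pointing down it reaches from about 350 to 775 mm from the base axis. Payload 7.3 kg.
Tool frame: the origin (TCP) lies on the mounting face of the last link; the fingertips stand 178 mm ahead of it and the grasp point (between the pads) lies 159 mm ahead of it (bot.grip_point_offset is the distance from the TCP to the grasp point, in mm); x points along the fingers, y is the direction in which the jaws open and shut, and the axes are right-handed (so a half turn about x gives the same grasp; the last joint's range is limited). The gripper opens to 92 mm and grips with 3 to 60 N. Pads are 19 mm wide; open, the fingers measure 130 mm over their backs; the gripper's body (75 mm by 190 mm) begins 47 mm behind the grasp point.
Start: joints at [1.137, 0.342, 1.524, -0, 1.275, -0.146], TCP at [148.996, 503.416, 404.741] pointing down, gripper open.
Joint ranges: [-2.53, 2.53], [-0.77, 2.02], [0.04, 2.7], [-1, 4.14], [0.28, 2.66], [-3.11, 3.11]. Speed limits (rad/s): [2.57, 2.57, 3.14, 3.14, 3.14, 3.14].

INTERFACE

Orientations are given as [roll, pitch, yaw] about the fixed x, y, z axes, in that order (R = Rz(yaw) Ry(pitch) Rx(roll)).
In Python, from plant import bot gives the robot as it stands.
- The arm moves only by the tool arm_command, never from a script. Its argument "moves" is a list of rows, each a list of 5 numbers: the shift along the tool's x, y, z in cm, then the turn about the tool's x in degrees, then the opening, from 0 (shut) to 1 (fully open). A call has 1 to 10 rows; each row is the pose to reach, as a shift and turn from the pose measured when the call began, along the tool's axes at that moment; what a row does not reach only later rows make up. A row lasts 1/10 s, in which the tool goes at most 50 mm and 8.59 degrees, less where a joint would pass 70% of its speed; a pose out of reach is approached as far as the arm can. A call with a gripper value outside its range is refused whole. The fingers move at their own pace and stop on an object; the grip force is fixed at half the most. Time passes only in rows, so rows that repeat a pose let the fingers close. It gives the time, the measured TCP pose, the force and the opening at its end, in the units of the state.
- bot.get_obs(): the state, without advancing time (a new reading comes with each control period).
- bot.capture(name): name is "scene" or "top"; returns a dict with "frame" (384x512x3 uint8, blue, green, red), "K" (3x3 intrinsics, pixels), "origin" and "orientation" of the camera in the world. Camera axes: x right, y down, z forward; pixel columns grow to the right and rows downward; lengths in mm; the calibration is good to about 2 mm. A picture is of the moment at which its call begins. There is no depth.
- bot.close_job(): hands the job in, once; it reports no verdict.
The state is a dict: "time": time; "joint_positions": joint angles; "dq": joint speeds; "tau": joint torques, N m; "tool_pos": TCP position; "tcp_rot": TCP orientation; "contact_force": force on the tool from outside, world axes, zero at the start; "moment": the same for the moment, N m; "grip_width": finger opening in mm.
Only numpy, scipy, OpenCV 4.12 (cv2) and the standard library are available. Lean on these libraries where they do the work, as an engineer would, in place of code of your own. Each camera call takes 0.05 s, during which the arm holds its last target.

## Working session

There is one attempt and no reset: what is moved stays moved. The work goes in short steps, Python scripts to look and compute and a tool call to move; the robot and the scene stay as the last step left them, time stands still between calls to the robot, and variables do not carry over. Pictures are saved under pics/ and viewed, and the job is handed in when it is done.

Besides the shell and the picture viewer there is one more tool, called as name([rows], argument=value, ...), one row to a line, values as JSON. arm_command: Moves the arm, as the interface text tells. Its arguments: {"type":"object","properties":{"moves":{"type":"array"}},"required":["moves"]}

```bash
mkdir -p pics; ls
cat > h.py <<'E'
import numpy as np,cv2
from scipy.spatial.transform import Rotation as R
from plant import bot
def cap(n,f=None):
    c=bot.capture(n)
    if f: cv2.imwrite('pics/'+f,c['frame'])
    return c
def rot(c):
    o=np.array(c['orientation'],float)
    return o if o.shape==(3,3) else R.from_euler('xyz',o).as_matrix()
def onplane(c,uv,z):
    uv=np.atleast_2d(np.array(uv,float))
    d=np.c_[uv,np.ones(len(uv))]@np.linalg.inv(np.array(c['K'])).T@rot(c).T
    o=np.array(c['origin'],float)
    return o+d*((z-o[2])/d[:,2])[:,None]
E
python3 - <<'E'
from h import *
print(bot.get_obs())
for n in('scene','top'):
    c=cap(n,n+'0.png');print(n,c['K'],c['origin'],c['orientation'])
E
```

```text
pics
{'time': 0.0, 'joint_positions': array([ 1.13702689e+00,  3.42758947e-01,  1.52500631e+00,  1.12069217e-05,
        1.27540673e+00, -1.45960171e-01]), 'dq': array([-0.00162875, -0.0004324 ,  0.00124267, -0.00085365,  0.00068494,
        0.001993  ]), 'tau': array([-1.50034080e-03, -4.31252396e+01, -2.44221425e+01,  7.14628561e-02,
        5.61212772e-02, -1.30061912e-04]), 'tool_pos': array([148.92580687, 503.3022547 , 404.0296824 ]), 'tcp_rot': array([-1.72354179,  1.56921696, -2.01135433]), 'contact_force': array([0.12188874, 0.55319777, 0.20753387]), 'moment': array([-0.0108339 , -0.01886601, -0.03395342]), 'grip_width': 91.5957550713052}
scene [[428.97947868   0.         249.39550236]
 [  0.         428.97947868 191.23598358]
 [  0.           0.           1.        ]] [1183.67127906 -715.66678412  831.32294353] [-2.23545165  0.02278932  0.6866961 ]
top [[434.82986283   0.         262.45053344]
 [  0.         434.82986283 186.29233498]
 [  0.           0.           1.        ]] [ 476.20592368  -13.26865294 1141.99787319] [-3.03383073  0.03293572 -1.57995992]
```

View pics/scene0.png

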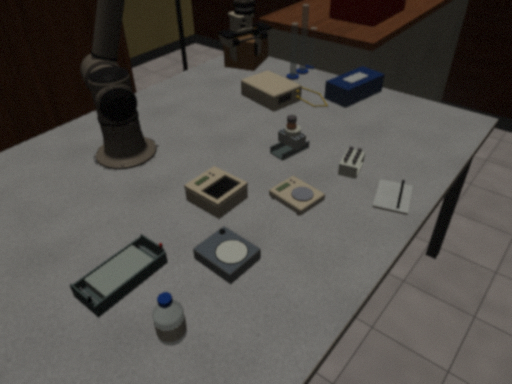

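View pics/top0.png

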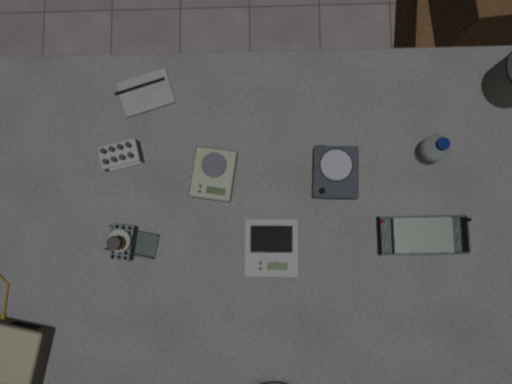

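Run:
```python
import cv2,numpy as np
t=cv2.imread('pics/top0.png');s=cv2.imread('pics/scene0.png')
a=cv2.resize(t[205:280,85:185],None,fx=8,fy=8,interpolation=cv2.INTER_CUBIC)
cv2.imwrite('pics/a.png',cv2.convertScaleAbs(a,alpha=1.5))
a=cv2.resize(s[105:185,260:360],None,fx=7,fy=7,interpolation=cv2.INTER_CUBIC)
cv2.imwrite('pics/b.png',cv2.convertScaleAbs(a,alpha=1.7))
a=cv2.resize(t[130:285,180:480],None,fx=2.6,fy=2.6,interpolation=cv2.INTER_CUBIC)
cv2.imwrite('pics/c.png',cv2.convertScaleAbs(a,alpha=1.5))
```

```text
(no output)
```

View pics/a.png

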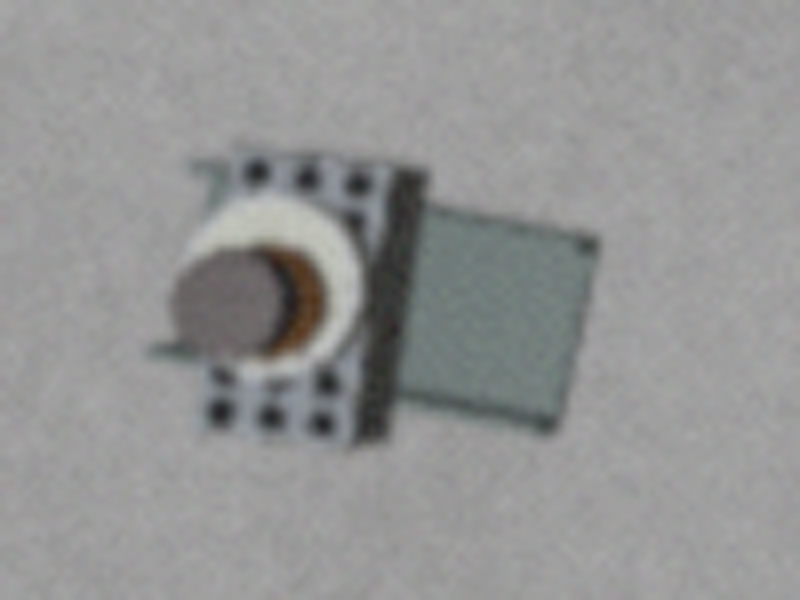

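View pics/b.png

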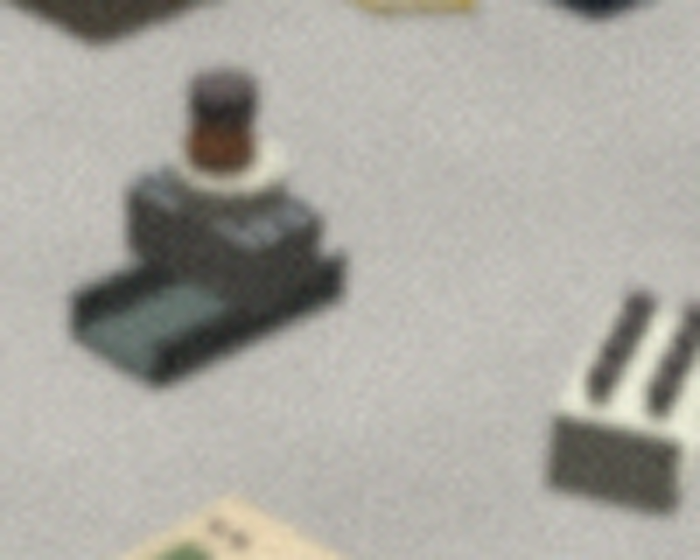

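View pics/c.png

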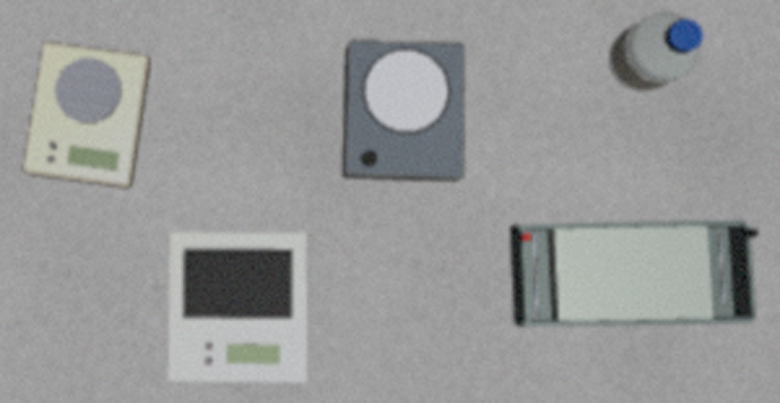

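```bash
cat >> h.py <<'E'
def blobs(m,amin=30):
    m=m.astype(np.uint8)*255
    cs,_=cv2.findContours(m,cv2.RETR_EXTERNAL,cv2.CHAIN_APPROX_NONE)
    return [c[:,0,:] for c in cs if cv2.contourArea(c)>=amin]
def cent(m):
    v,u=np.nonzero(m); return np.array([u.mean(),v.mean()])
E
python3 - <<'E'
import cv2,numpy as np
t=cv2.imread('pics/top0.png')
for n,(u,v) in dict(pan=(214,164),hous=(200,195),win=(336,164),box=(350,190),pock=(271,238),bath=(250,270),plat=(423,235),well=(386,235),cap=(112,242),amber=(123,242),dish=(128,230),block=(115,258),tray=(147,244),bench=(280,120),dishr=(130,240)).items():
    print(n,t[v-1:v+2,u-1:u+2].reshape(-1,3).mean(0).astype(int))
E
```

```text
pan [97 92 91]
hous [116 125 125]
win [131 127 126]
box [79 73 69]
pock [36 36 36]
bath [127 127 126]
plat [116 120 116]
well [81 83 78]
cap [68 67 70]
amber [26 38 53]
dish [78 75 72]
block [99 96 93]
tray [82 83 76]
bench [102 102 102]
dishr [74 75 75]
```

```bash
cat > m1.py <<'E'
from h import *
c=cap('top');f=cv2.medianBlur(c['frame'],3);g=f.astype(int).sum(2)/3
c2=c
def roi(u0,v0,u1,v1):
    m=np.zeros(g.shape,bool);m[v0:v1,u0:u1]=1;return m
def rect(m,z,n):
    b=max(blobs(m),key=cv2.contourArea)
    p=onplane(c,b,z)[:,:2].astype(np.float32)
    r=cv2.minAreaRect(p); print(n,np.round(r[0],1),np.round(r[1],1),round(r[2],1),'meanctr',p.mean(0).round(1))
    return r
# pan: darker than housing, blue-ish
d=f[...,0].astype(int)-f[...,2]
rect((d>2)&(g<112)&(g>70)&roi(196,148,232,182),36,'pan')
rect((g>108)&roi(308,143,362,187),40,'window')
rect((g<75)&roi(244,220,298,258),60,'pocket')
rect((g>112)&roi(235,210,308,285),60,'bath')
rect((g>102)&roi(390,210,457,262),36,'plat')
rect((g<96)&roi(370,205,480,262),40,'tank')
rect((np.abs(g-102)>8)&roi(185,142,242,206),30,'balhousing')
E
python3 m1.py
```

```text
pan [654.6 148.1] [60.3 59.7] 0.0 meanctr [654.2 147.7]
window [ 649.4 -166.2] [76.3 74.8] 89.1 meanctr [ 649.1 -165.7]
pocket [463.7   1.4] [99.1 61.4] 89.4 meanctr [463.7   1.4]
bath [442.    2.6] [129.9 140.4] 89.0 meanctr [441.6   2.1]
plat [ 469.6 -378.7] [ 87.  144.4] 0.6 meanctr [ 469.4 -378.8]
tank [ 469.2 -378.6] [ 99.4 237.9] 0.6 meanctr [ 470.9 -378.6]
balhousing [630.2 148.8] [109.6 132.2] 81.2 meanctr [630.7 147.9]
```

```bash
cat > m2.py <<'E'
from m1 import *
print('--')
mx=f.max(2).astype(int);mn=f.min(2).astype(int)
capm=(g<80)&(g>50)&(np.abs(d)<8)&roi(105,233,122,252)
rect(capm,132,'cap')
dm=(g>112)&roi(100,222,135,258)
rect(dm,88,'dish-white')
s=cap('scene');sf=cv2.medianBlur(s['frame'],3);np.save('sf.npy',sf)
# manual corners from the 8x crop (top)
P=lambda x,y:(85+x/8-.5+.06,205+y/8-.5+.06)
for n,z,pts in [('tray top corners(right end)',28,[(598,232),(560,432)]),('tray left',28,[(192,162),(150,352)]),
  ('block top',68,[(237,145),(395,162),(205,432),(355,445)]),('cap c',132,[(229,303)]),('dish c',88,[(275,285)])]:
    print(n,onplane(c,[P(*p) for p in pts],z)[:,:2].round(1).tolist())
Q=lambda x,y:(260+x/7-.5+.07,105+y/7-.5+.07)
for n,z,pts in [('tray',0,[(75,330),(157,385),(343,298)]),('cap c',132,[(224,88)])]:
    print('S',n,onplane(s,[Q(*p) for p in pts],z)[:,:2].round(1).tolist())
E
python3 m2.py
```

```text
pan [654.6 148.1] [60.3 59.7] 0.0 meanctr [654.9 147.8]
window [ 649.4 -166.2] [76.2 74.8] 89.1 meanctr [ 649.1 -165.6]
pocket [463.7   1.4] [99.1 61.4] 89.4 meanctr [463.7   1.4]
bath [441.3   2.6] [129.8 141.8] 89.0 meanctr [441.6   1.4]
plat [ 469.8 -378.7] [ 87.  144.6] 0.2 meanctr [ 469.4 -378.8]
tank [ 469.3 -378.2] [ 99.5 238.7] 0.6 meanctr [ 471.6 -379.2]
balhousing [630.1 148.6] [110.  131.8] 81.0 meanctr [630.4 148.3]
--
cap [456.9 369.5] [30.  36.6] 77.3 meanctr [455.6 370.1]
dish-white [472.  366.8] [53.6 29.7] 51.7 meanctr [472.1 365.3]
tray top corners(right end) [[478.4, 288.5], [415.0, 299.6]]
tray left [[502.1, 421.1], [441.4, 432.9]]
block top [[506.3, 391.4], [500.5, 341.6], [418.0, 399.0], [413.7, 352.1]]
cap c [[458.6, 368.4]]
dish c [[463.1, 371.0]]
S tray [[410.6, 314.5], [473.0, 299.3], [501.8, 422.0]]
S cap c [[461.1, 365.3]]
```

```bash
cat > go.py <<'E'
from h import *
import sys
# go.py x y z(grasp point) [jawaxis yaw deg]
o=bot.get_obs();T=R.from_euler('xyz',o['tcp_rot']).as_matrix();p=np.array(o['tool_pos'])
gp=p+T[:,0]*bot.grip_point_offset
print('t',round(o['time'],2),'gp',gp.round(1),'jaw yaw',round(np.degrees(np.arctan2(T[1,1],T[0,1])),2),'down tilt',T[:,0].round(3),'w',round(o['grip_width'],1),'F',o['contact_force'].round(1),'q',np.round(o['joint_positions'],2))
if len(sys.argv)>3:
    for a in sys.argv[1:]:
        v=[float(t) for t in a.split(',')]
        if len(v)>=3:
            print(a,'-> shift cm',((T.T@(np.array(v[:3])-gp))/10).round(2),end=' ')
            if len(v)>3:
                j=np.radians(v[3]);e=np.array([np.cos(j),np.sin(j),0])
                # turn about tool x so tool y -> e (mod 180)
                a2=np.degrees(np.arctan2(e@T[:,2],e@T[:,1]));a2=(a2+90)%180-90
                print('turn',a2.round(1))
            else:print()
E
python3 go.py 459,368,260 459,368,114 0,0,0
```

```text
t 0.25 gp [148.9 503.3 245.2] jaw yaw 73.51 down tilt [-0.    -0.001 -1.   ] w 92.3 F [-0.4 -0.2  1.6] q [ 1.14  0.34  1.52 -0.    1.28 -0.15]
459,368,260 -> shift cm [-1.48 -4.17 33.57] 
459,368,114 -> shift cm [13.12 -4.16 33.57] 
0,0,0 -> shift cm [ 2.456e+01 -5.247e+01  1.000e-02]
```

arm_command([
  [-1.5,-1,6,0,1],
  [-1.5,-2,12,0,1],
  [-1.5,-3,17,0,1],
  [-1.5,-4,22,0,1],
  [-1.5,-4.2,27,0,1],
  [-1.5,-4.2,31,0,1],
  [-1.5,-4.2,33.6,0,1],
  [-1.5,-4.2,33.6,0,1],
  [-1.5,-4.2,33.6,0,1],
])

```text
time: 1.15
tool_pos: [459.8, 367.2, 418.7]
tcp_rot: [-2.31, 1.569, -2.6]
contact_force: [-0.7, -0.3, -1.4]
grip_width: 91.7
```

```bash
python3 go.py 459,368,114 0,0,0
python3 - <<'E'
from h import *
c=cap('scene');a=c['frame'][30:190,220:390]
cv2.imwrite('pics/d.png',cv2.convertScaleAbs(cv2.resize(a,None,fx=3.5,fy=3.5,interpolation=cv2.INTER_CUBIC),alpha=1.6))
E
```

```text
t 1.15 gp [459.5 367.1 259.5] jaw yaw 73.4 down tilt [-0.002 -0.001 -1.   ] w 91.7 F [-0.7 -0.3 -1.4] q [ 0.54  0.45  1.32  0.    1.38 -0.74]
```

View pics/d.png

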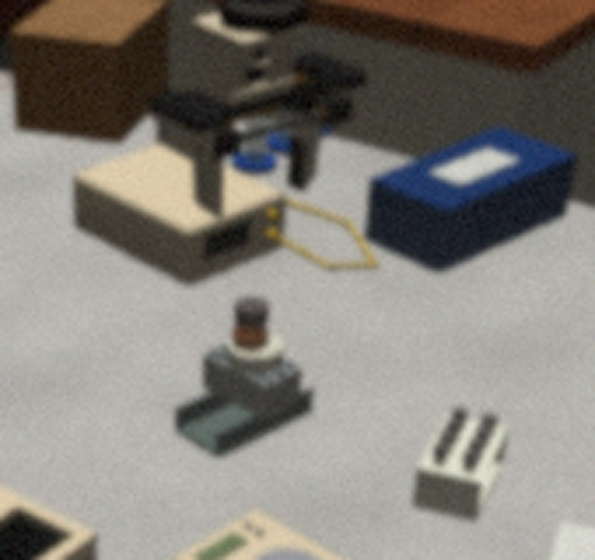

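arm_command([
  [4,0,0,0,1],
  [8,0,0,0,1],
  [11.5,0,0,0,1],
  [13.5,0,0,0,1],
  [14.5,0,0,0,1],
  [14.5,0,0,0,1],
  [14.5,0,0,0,1],
])

```text
time: 1.9
tool_pos: [458.5, 368.3, 275.3]
tcp_rot: [1.528, 1.571, 1.24]
contact_force: [0.4, -0.6, 1.0]
grip_width: 91.8
```

```bash
python3 go.py 459,368,114 0,0,0
python3 - <<'E'
from h import *
c=cap('scene');a=c['frame'][80:180,240:360]
cv2.imwrite('pics/e.png',cv2.convertScaleAbs(cv2.resize(a,None,fx=6,fy=6,interpolation=cv2.INTER_CUBIC),alpha=1.6))
E
```

```text
t 1.9 gp [458.5 368.3 116.1] jaw yaw 73.55 down tilt [ 0.  0. -1.] w 91.8 F [ 0.4 -0.6  1. ] q [ 0.55  0.58  1.51  0.    1.05 -0.74]
```

View pics/e.png

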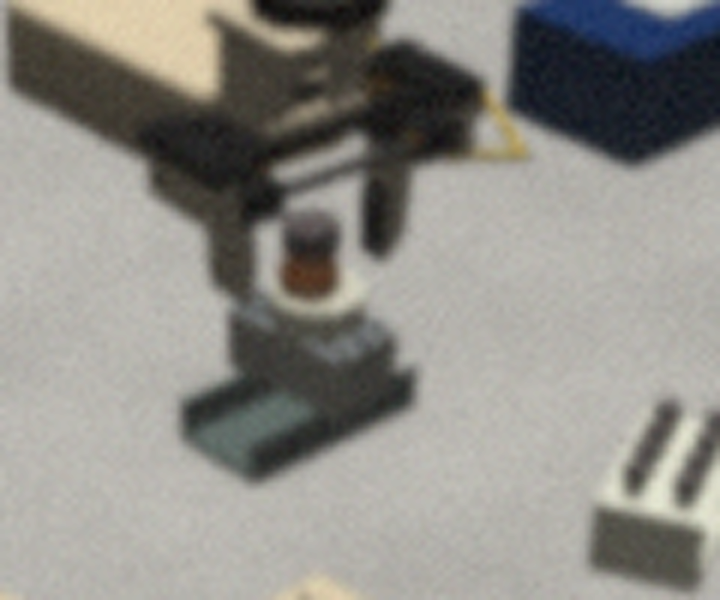

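The jar stands between the two fingers, tips just above the dish. Closing.

arm_command([
  [0.1,0,0,0,0.6],
  [0.1,0,0,0,0.5],
  [0.1,0,0,0,0.4],
  [0.1,0,0,0,0.3],
  [0.1,0,0,0,0.2],
  [0.1,0,0,0,0.1],
  [0.1,0,0,0,0.1],
  [0.1,0,0,0,0.1],
  [0.1,0,0,0,0.1],
  [0.1,0,0,0,0.1],
])

```text
time: 2.95
tool_pos: [458.7, 368.2, 274.6]
tcp_rot: [0.945, 1.57, 0.658]
contact_force: [1.3, 0.2, -1.2]
grip_width: 33.9
```

arm_command([
  [-1,0,0,0,0.1],
  [-3,0,0,0,0.1],
  [-5,0,0,0,0.1],
  [-5,0,0,0,0.1],
  [-5,0,0,0,0.1],
])

```text
time: 3.45
tool_pos: [458.5, 368.1, 324.7]
tcp_rot: [0.883, 1.569, 0.596]
contact_force: [-0.8, 0.4, -2.1]
grip_width: 33.9
```

```bash
python3 go.py 654.5,148,165 654.5,148,63
python3 - <<'E'
from h import *
c=cap('scene');a=c['frame'][60:180,240:360]
cv2.imwrite('pics/f.png',cv2.convertScaleAbs(cv2.resize(a,None,fx=5,fy=5,interpolation=cv2.INTER_CUBIC),alpha=1.6))
E
```

```text
t 3.45 gp [458.7 368.3 165.5] jaw yaw 73.53 down tilt [ 0.001  0.001 -1.   ] w 33.9 F [-0.8  0.4 -2.1] q [ 0.55  0.53  1.46  0.    1.15 -0.74]
```

View pics/f.png

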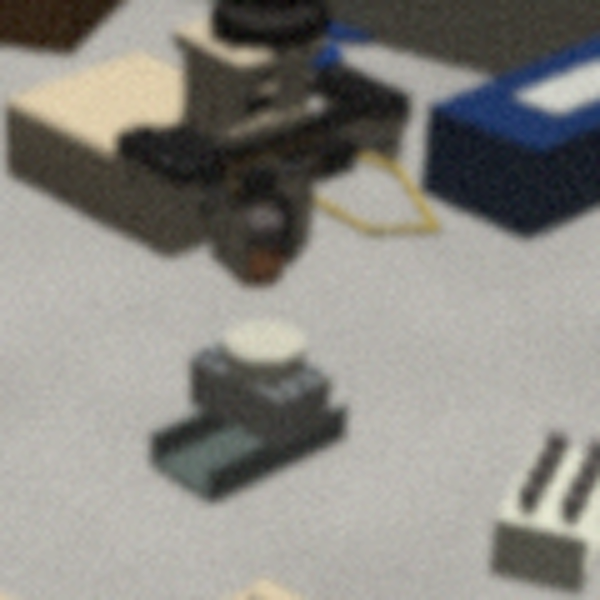

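```bash
python3 go.py 654.5,148,165 654.5,148,64 0,0,0
```

```text
t 3.5 gp [458.3 368.  164.8] jaw yaw 73.53 down tilt [-0. -0. -1.] w 33.8 F [ 0.3 -0.5 -1.4] q [ 0.55  0.53  1.46  0.    1.15 -0.74]
654.5,148,165 -> shift cm [ -0.03 -15.54  25.05] 
654.5,148,64 -> shift cm [ 10.07 -15.54  25.05] 
0,0,0 -> shift cm [ 16.48 -48.29 -33.52]
```

arm_command([
  [0,-1.5,2.5,0,0.1],
  [0,-4,6.5,0,0.1],
  [0,-6.5,10.5,0,0.1],
  [0,-9,14.5,0,0.1],
  [0,-11.5,18.5,0,0.1],
  [0,-13.5,22,0,0.1],
  [0,-15,24.2,0,0.1],
  [0,-15.5,25,0,0.1],
  [0,-15.5,25,0,0.1],
  [0,-15.5,25,0,0.1],
])

```text
time: 4.5
tool_pos: [653.4, 149.5, 323.2]
tcp_rot: [-3.046, 1.569, 2.95]
contact_force: [0.9, 0.0, -1.3]
grip_width: 33.6
```

```bash
python3 go.py 654.5,148,165 654.5,148,64 0,0,0
python3 - <<'E'
from h import *
c=cap('scene');a=c['frame'][90:230,230:370]
cv2.imwrite('pics/g.png',cv2.convertScaleAbs(cv2.resize(a,None,fx=4,fy=4,interpolation=cv2.INTER_CUBIC),alpha=1.6))
E
```

```text
t 4.5 gp [653.1 149.6 164. ] jaw yaw 73.57 down tilt [-0.002  0.    -1.   ] w 33.6 F [ 0.9  0.  -1.3] q [ 0.11  0.68  1.19  0.    1.28 -1.17]
654.5,148,165 -> shift cm [-0.1  -0.11  0.18] 
654.5,148,64 -> shift cm [10.   -0.11  0.2 ] 
0,0,0 -> shift cm [ 16.52 -32.82 -58.38]
```

View pics/g.png

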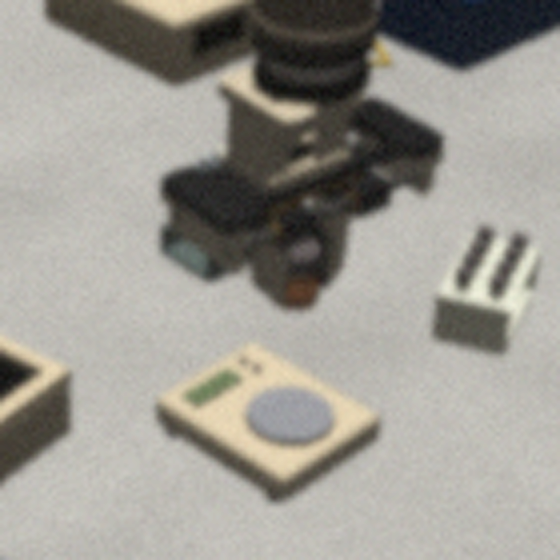

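arm_command([
  [2,-0.1,0.2,0,0.1],
  [5,-0.1,0.2,0,0.1],
  [7.5,-0.1,0.2,0,0.1],
  [8.8,-0.1,0.2,0,0.1],
  [9.5,-0.1,0.2,0,0.1],
  [9.8,-0.1,0.2,0,0.1],
  [9.8,-0.1,0.2,0,0.1],
])

```text
time: 5.25
tool_pos: [654.9, 148.8, 226.2]
tcp_rot: [2.415, 1.57, 2.13]
contact_force: [0.1, -0.6, -0.3]
grip_width: 33.8
```

```bash
python3 go.py 654.5,148,63 0,0,0 0,0,0
```

```text
t 5.25 gp [654.9 148.8  67. ] jaw yaw 73.63 down tilt [-0.     0.001 -1.   ] w 33.8 F [ 0.1 -0.6 -0.3] q [ 0.11  0.77  1.28  0.    1.08 -1.18]
654.5,148,63 -> shift cm [ 0.4  -0.09 -0.01] 
0,0,0 -> shift cm [  6.72 -32.74 -58.64] 
0,0,0 -> shift cm [  6.72 -32.74 -58.64]
```

arm_command([
  [0.1,0,0,0,0.1],
  [0.2,0,0,0,0.1],
  [0.3,0,0,0,0.1],
  [0.3,0,0,0,0.1],
])

```text
time: 5.65
tool_pos: [654.9, 148.7, 223.4]
tcp_rot: [2.219, 1.57, 1.933]
contact_force: [0.5, 0.0, -1.0]
grip_width: 33.7
```

arm_command([
  [0.1,0,0,0,0.1],
  [0.1,0,0,0,0.1],
])

```text
time: 5.85
tool_pos: [655.0, 148.7, 222.6]
tcp_rot: [1.673, 1.57, 1.387]
contact_force: [0.9, 0.2, 1.0]
grip_width: 33.7
```

arm_command([
  [0.1,0,0,0,0.1],
  [0.1,0,0,0,0.1],
])

```text
time: 6.05
tool_pos: [655.0, 148.7, 222.5]
tcp_rot: [1.147, 1.57, 0.861]
contact_force: [-3.2, -0.2, 5.9]
grip_width: 34.2
```

arm_command([
  [0,0,0,0,0.42],
  [0,0,0,0,0.5],
  [0,0,0,0,0.7],
  [0,0,0,0,0.8],
  [0,0,0,0,0.8],
  [-1,0,0,0,0.8],
  [-4,0,0,0,0.9],
  [-8,0,0,0,1],
  [-11,0,0,0,1],
  [-11,0,0,0,1],
])

```text
time: 7.05
tool_pos: [655.7, 148.8, 339.1]
tcp_rot: [0.441, 1.559, 0.156]
contact_force: [-0.6, 0.4, 0.1]
grip_width: 91.5
```

```bash
python3 go.py 459,368,180,90 459,368,110,90
python3 - <<'E'
from h import *
c=cap('scene');a=c['frame'][90:230,230:370]
cv2.imwrite('pics/i.png',cv2.convertScaleAbs(cv2.resize(a,None,fx=4,fy=4,interpolation=cv2.INTER_CUBIC),alpha=1.6))
E
```

```text
t 7.05 gp [657.5 149.  179.9] jaw yaw 73.63 down tilt [ 0.011  0.002 -1.   ] w 91.5 F [-0.6  0.4  0.1] q [ 0.11  0.66  1.17  0.    1.3  -1.18]
```

View pics/i.png

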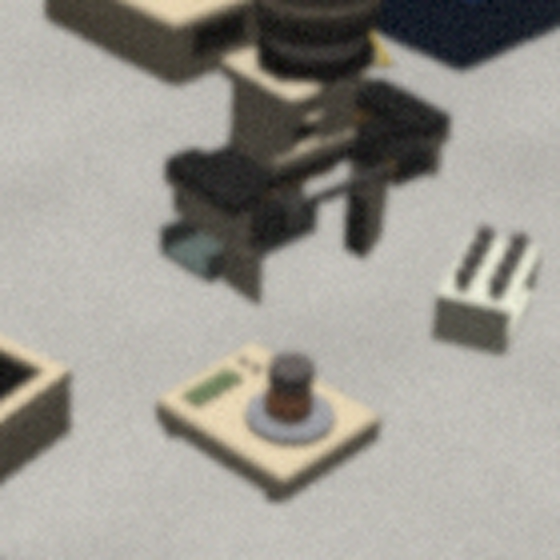

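```bash
sed -n 1,12p m1.py > m0.py
cat > m3.py <<'E'
from m0 import *
a=c['frame'][205:280,85:185]
cv2.imwrite('pics/j.png',cv2.convertScaleAbs(cv2.resize(a,None,fx=8,fy=8,interpolation=cv2.INTER_CUBIC),alpha=1.5))
rect((g>108)&roi(100,222,138,262),88,'dish')
P=lambda m:cent(m)
m=(g<75)&(g>40)&roi(205,145,228,178); rect(m,80,'cap')
E
python3 m3.py;python3 go.py 459,368,180,84 459,368,110,84 0,0,0
```

```text
dish [460.5 382.1] [96.3 71.7] 1.4 meanctr [461.9 385. ]
cap [656.5 135.4] [81.  54.9] 0.3 meanctr [660.6 131.8]
t 7.15 gp [655.2 148.7 174.5] jaw yaw 73.63 down tilt [ 0.003  0.001 -1.   ] w 91.8 F [ 0.3  0.2 -0.5] q [ 0.11  0.67  1.17  0.    1.3  -1.18]
459,368,180,84 -> shift cm [ -0.58  15.51 -25.01] turn -10.4
459,368,110,84 -> shift cm [  6.42  15.5  -25.02] turn -10.4
0,0,0 -> shift cm [ 17.28 -32.76 -58.71]
```

View pics/j.png

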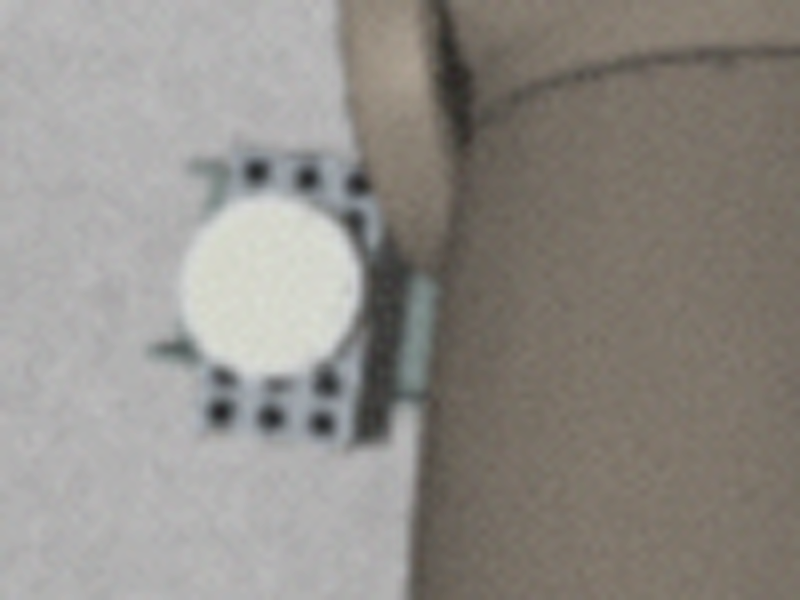

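```bash
python3 go.py 462.5,372,160,84 462.5,372,90,84 0,0,0
```

```text
t 7.15 gp [655.2 148.7 174.5] jaw yaw 73.63 down tilt [ 0.003  0.001 -1.   ] w 91.8 F [ 0.3  0.2 -0.5] q [ 0.11  0.67  1.17  0.    1.3  -1.18]
462.5,372,160,84 -> shift cm [  1.42  15.99 -24.79] turn -10.4
462.5,372,90,84 -> shift cm [  8.42  15.98 -24.8 ] turn -10.4
0,0,0 -> shift cm [ 17.28 -32.76 -58.71]
```

arm_command([
  [0,2,-4,-2,1],
  [0,4.5,-8,-4,1],
  [0.5,7.5,-12,-6,1],
  [1,10,-16,-8,1],
  [1.4,12.5,-20,-10.4,1],
  [1.4,15,-23.5,-10.4,1],
  [1.4,16,-24.8,-10.4,1],
  [1.4,16,-24.8,-10.4,1],
  [1.4,16,-24.8,-10.4,1],
])

```text
time: 8.05
tool_pos: [462.3, 371.6, 318.7]
tcp_rot: [-0.144, 1.569, -0.248]
contact_force: [0.7, -0.2, -0.1]
grip_width: 92.1
```

```bash
python3 go.py 462.5,372,160,84 462.5,372,90,84 0,0,0
```

```text
t 8.05 gp [462.6 371.5 159.5] jaw yaw 84.05 down tilt [ 0.002 -0.    -1.   ] w 92.1 F [ 0.7 -0.2 -0.1] q [ 0.55  0.54  1.45 -0.    1.15 -0.92]
462.5,372,160,84 -> shift cm [-0.05  0.04 -0.01] turn 0.0
462.5,372,90,84 -> shift cm [ 6.95  0.05 -0.03] turn 0.0
0,0,0 -> shift cm [ 15.88 -41.75 -42.18]
```

arm_command([
  [3,0,0,0,1],
  [5.5,0,0,0,1],
  [6.8,0,0,0,1],
  [6.9,0,0,0,1],
  [6.9,0,0,0,1],
])

```text
time: 8.55
tool_pos: [463.3, 371.1, 250.0]
tcp_rot: [-0.014, 1.569, -0.119]
contact_force: [-0.0, 0.0, 0.2]
grip_width: 91.7
```

```bash
python3 go.py 462.5,372,90,84 0,0,0 0,0,0
python3 - <<'E'
from h import *
c=cap('scene');a=c['frame'][80:180,240:360]
cv2.imwrite('pics/k.png',cv2.convertScaleAbs(cv2.resize(a,None,fx=6,fy=6,interpolation=cv2.INTER_CUBIC),alpha=1.6))
E
```

```text
t 8.55 gp [463.6 371.   90.8] jaw yaw 83.98 down tilt [ 0.002 -0.    -1.   ] w 91.7 F [-0.   0.   0.2] q [ 0.55  0.62  1.52 -0.    1.   -0.92]
462.5,372,90,84 -> shift cm [ 0.08  0.08 -0.12] turn -0.0
0,0,0 -> shift cm [  8.99 -41.76 -42.24] 
0,0,0 -> shift cm [  8.99 -41.76 -42.24]
```

View pics/k.png

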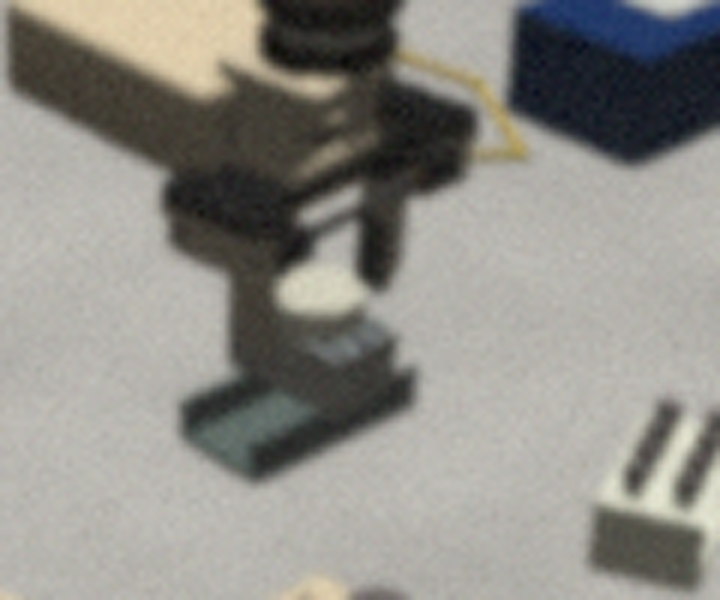

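arm_command([
  [0,0,0,0,0.8],
  [0.1,0,0,0,0.7],
  [0.1,0,0,0,0.6],
  [0.1,0,0,0,0.5],
  [0.1,0,0,0,0.4],
  [0.1,0,0,0,0.3],
  [0.1,0,0,0,0.3],
  [0.1,0,0,0,0.3],
  [0.1,0,0,0,0.3],
])

```text
time: 9.5
tool_pos: [463.2, 371.5, 249.8]
tcp_rot: [0.288, 1.567, 0.184]
contact_force: [-0.6, 0.2, 2.2]
grip_width: 55.1
```

```bash
python3 go.py 0,0,0 0,0,0 0,0,0|head -1
```

```text
t 9.5 gp [463.8 371.6  90.6] jaw yaw 84.01 down tilt [ 0.003  0.001 -1.   ] w 55.1 F [-0.6  0.2  2.2] q [ 0.55  0.62  1.52 -0.    1.   -0.92]
```

arm_command([
  [-0.5,0,0,0,0.3],
  [-1.5,0,0,0,0.3],
  [-3.5,0,0,0,0.3],
  [-5.5,0,0,0,0.3],
  [-5.5,0,0,0,0.3],
])

```text
time: 10.0
tool_pos: [463.7, 371.8, 308.2]
tcp_rot: [0.515, 1.561, 0.41]
contact_force: [-0.9, -0.3, -0.3]
grip_width: 55.1
```

```bash
python3 go.py 649.3,-166,160,84 649.3,-166,62,84 0,0,0
python3 - <<'E'
from h import *
c=cap('scene');a=c['frame'][80:180,240:360]
cv2.imwrite('pics/l.png',cv2.convertScaleAbs(cv2.resize(a,None,fx=6,fy=6,interpolation=cv2.INTER_CUBIC),alpha=1.6))
E
```

```text
t 10.0 gp [465.1 372.4 149. ] jaw yaw 84.01 down tilt [ 0.009  0.004 -1.   ] w 55.1 F [-0.9 -0.3 -0.3] q [ 0.55  0.55  1.46 -0.    1.12 -0.92]
649.3,-166,160,84 -> shift cm [ -1.14 -51.62  23.95] turn 0.0
649.3,-166,62,84 -> shift cm [  8.66 -51.66  23.87] turn 0.0
0,0,0 -> shift cm [ 14.36 -41.96 -42.49]
```

View pics/l.png

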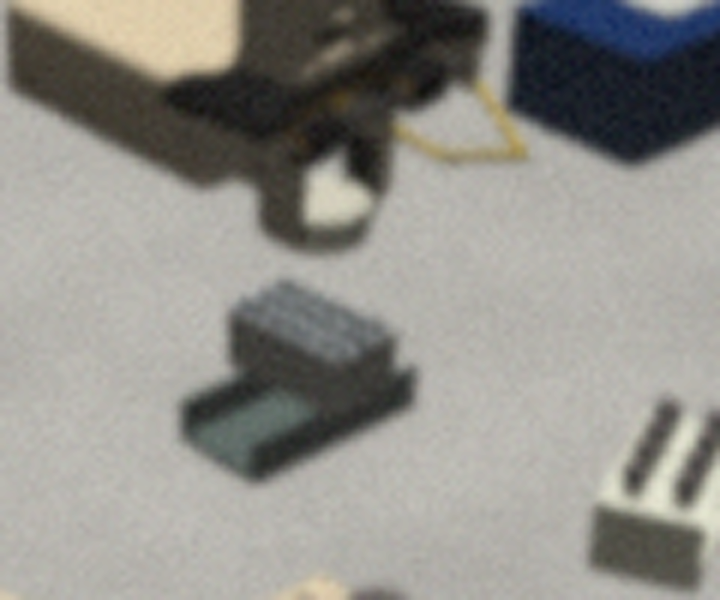

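arm_command([
  [-0.5,-3,1.5,0,0.3],
  [-1.1,-7.5,3.5,0,0.3],
  [-1.1,-12,5.5,0,0.3],
  [-1.1,-16.5,7.6,0,0.3],
  [-1.1,-21,9.7,0,0.3],
  [-1.1,-25.5,11.8,0,0.3],
  [-1.1,-30,13.9,0,0.3],
  [-1.1,-34.5,16,0,0.3],
  [-1.1,-39,18.1,0,0.3],
  [-1.1,-43,20,0,0.3],
])

```text
time: 11.05
tool_pos: [617.4, -79.6, 316.2]
tcp_rot: [0.606, 1.565, 0.501]
contact_force: [0.7, -0.2, -0.9]
grip_width: 55.2
```

```bash
python3 go.py 649.3,-166,160,84 649.3,-166,62,84 0,0,0
```

```text
t 11.05 gp [618.1 -79.1 157. ] jaw yaw 83.95 down tilt [ 0.005  0.003 -1.   ] w 55.2 F [ 0.7 -0.2 -0.9] q [-0.25  0.59  1.36  0.    1.18 -1.72]
649.3,-166,160,84 -> shift cm [-0.31 -8.31  4.02] turn -0.0
649.3,-166,62,84 -> shift cm [ 9.49 -8.34  3.97] turn -0.0
0,0,0 -> shift cm [ 15.43   1.31 -62.37]
```

arm_command([
  [0,-3,1.4,0,0.3],
  [0,-6,3,0,0.3],
  [0,-8.2,4,0,0.3],
  [0,-8.3,4,0,0.3],
  [0,-8.3,4,0,0.3],
  [0,-8.3,4,0,0.3],
])

```text
time: 11.65
tool_pos: [648.1, -165.2, 315.5]
tcp_rot: [0.935, 1.566, 0.831]
contact_force: [0.1, -0.4, -0.5]
grip_width: 55.0
```

```bash
python3 go.py 649.3,-166,64,84 649.3,-166,62,84 0,0,0
python3 - <<'E'
from h import *
c=cap('scene');a=c['frame'][150:290,170:310]
cv2.imwrite('pics/n.png',cv2.convertScaleAbs(cv2.resize(a,None,fx=4,fy=4,interpolation=cv2.INTER_CUBIC),alpha=1.6))
E
```

```text
t 11.65 gp [ 648.6 -164.7  156.3] jaw yaw 84.0 down tilt [ 0.003  0.004 -1.   ] w 55.0 F [ 0.1 -0.4 -0.5] q [-0.37  0.68  1.21  0.    1.25 -1.83]
649.3,-166,64,84 -> shift cm [ 9.22 -0.16  0.05] turn 0.0
649.3,-166,62,84 -> shift cm [ 9.42 -0.16  0.05] turn 0.0
0,0,0 -> shift cm [ 15.47   9.54 -66.27]
```

View pics/n.png

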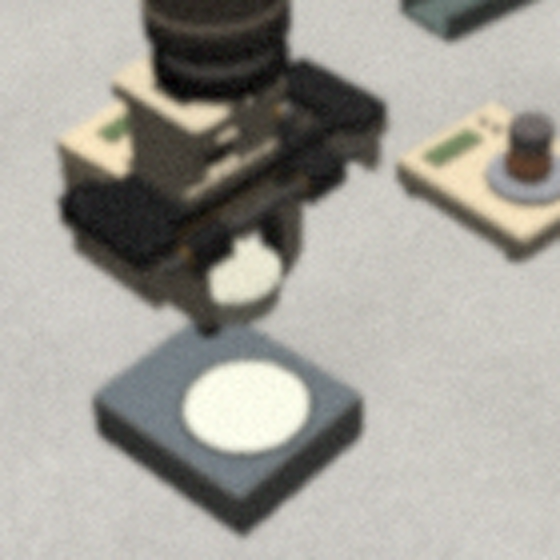

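arm_command([
  [2.5,-0.1,0,0,0.3],
  [5.5,-0.1,0,0,0.3],
  [7.5,-0.1,0,0,0.3],
  [8.6,-0.1,0,0,0.3],
  [9,-0.1,0,0,0.3],
  [9,-0.1,0,0,0.3],
  [9,-0.1,0,0,0.3],
])

```text
time: 12.4
tool_pos: [648.8, -165.6, 227.1]
tcp_rot: [0.505, 1.564, 0.401]
contact_force: [0.6, 0.1, -0.7]
grip_width: 55.1
```

```bash
python3 go.py 649.3,-166,62.5,84 649.3,-166,62,84 0,0,0
```

```text
t 12.4 gp [ 649.8 -165.2   67.9] jaw yaw 84.04 down tilt [ 0.006  0.002 -1.   ] w 55.1 F [ 0.6  0.1 -0.7] q [-0.37  0.77  1.29  0.01  1.08 -1.83]
649.3,-166,62.5,84 -> shift cm [ 0.54 -0.08 -0.04] turn 0.0
649.3,-166,62,84 -> shift cm [ 0.59 -0.08 -0.04] turn 0.0
0,0,0 -> shift cm [  6.45   9.67 -66.38]
```

arm_command([
  [0.2,0,0,0,0.3],
  [0.4,0,0,0,0.3],
  [0.4,0,0,0,0.3],
])

```text
time: 12.7
tool_pos: [648.8, -165.7, 223.3]
tcp_rot: [0.487, 1.564, 0.383]
contact_force: [-0.2, -0.1, -0.1]
grip_width: 55.0
```

arm_command([
  [0.1,0,0,0,0.3],
  [0.1,0,0,0,0.3],
])

```text
time: 12.9
tool_pos: [648.8, -165.7, 222.2]
tcp_rot: [0.504, 1.564, 0.4]
contact_force: [-0.6, -0.8, -0.6]
grip_width: 54.8
```

arm_command([
  [0.1,0,0,0,0.3],
  [0.1,0,0,0,0.3],
])

```text
time: 13.1
tool_pos: [648.8, -165.7, 221.8]
tcp_rot: [0.437, 1.564, 0.333]
contact_force: [-1.3, 0.9, 3.2]
grip_width: 55.0
```

Contact. Release and rise.

arm_command([
  [0,0,0,0,0.63],
  [0,0,0,0,0.7],
  [0,0,0,0,0.85],
  [0,0,0,0,0.9],
  [0,0,0,0,0.9],
  [-1,0,0,0,1],
  [-4,0,0,0,1],
  [-8,0,0,0,1],
  [-10,0,0,0,1],
])

```text
time: 14.0
tool_pos: [648.6, -166.1, 326.4]
tcp_rot: [0.123, 1.559, 0.019]
contact_force: [0.4, 0.2, 1.5]
grip_width: 91.7
```

```bash
python3 go.py 461,371,170,84 461,371,170,84 0,0,0
python3 - <<'E'
from h import *
c=cap('scene');a=c['frame'][150:290,170:310]
cv2.imwrite('pics/o.png',cv2.convertScaleAbs(cv2.resize(a,None,fx=4,fy=4,interpolation=cv2.INTER_CUBIC),alpha=1.6))
c=cap('top');np.save('top1.npy',c['frame']);a=c['frame'][205:280,85:185]
cv2.imwrite('pics/p.png',cv2.convertScaleAbs(cv2.resize(a,None,fx=8,fy=8,interpolation=cv2.INTER_CUBIC),alpha=1.5))
E
```

```text
t 14.0 gp [ 650.5 -166.   167.2] jaw yaw 84.04 down tilt [ 0.012  0.    -1.   ] w 91.7 F [0.4 0.2 1.5] q [-0.37  0.67  1.2   0.    1.27 -1.83]
461,371,170,84 -> shift cm [ -0.49  51.44 -24.42] turn 0.0
461,371,170,84 -> shift cm [ -0.49  51.44 -24.42] turn 0.0
0,0,0 -> shift cm [ 15.97   9.73 -66.61]
```

View pics/o.png

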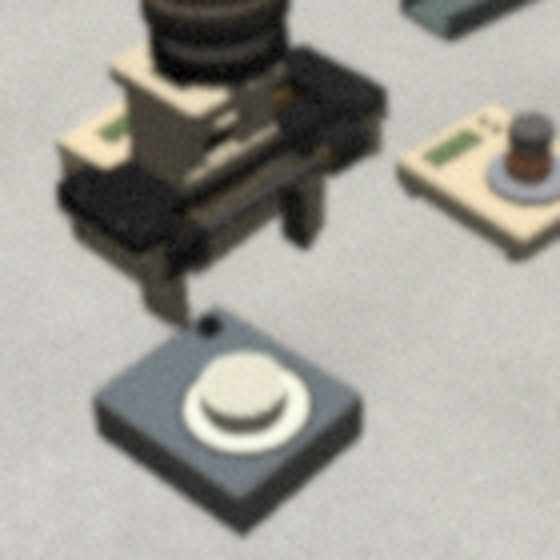

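View pics/p.png

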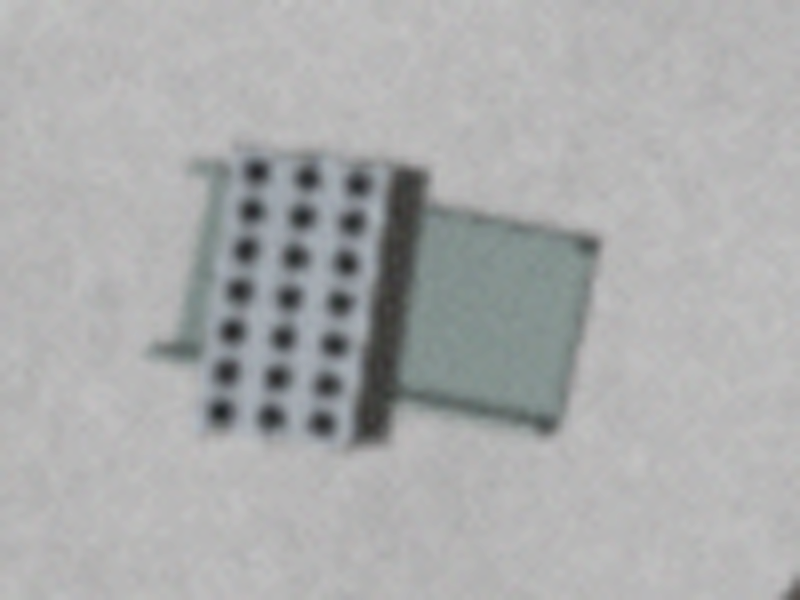

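```bash
python3 - <<'E'
from h import *
c=cap('top')
P=lambda x,y:(85+x/8-.5+.06,205+y/8-.5+.06)
w=onplane(c,[P(*p) for p in [(257,172),(358,184),(222,412),(322,422),(289,297)]],68)[:,:2]
print(w.round(1),w[:4].mean(0)); 
for a,b in((2,0),(3,1)):
    d=w[a]-w[b];d=w[b]-w[a];print('x axis yaw',np.degrees(np.arctan2(d[1],d[0])))
for a,b in((1,0),(3,2)):
    d=w[b]-w[a];print('y axis',np.degrees(np.arctan2(d[1],d[0])))
t=onplane(c,[P(*p) for p in [(598,232),(560,432),(192,162),(150,352)]],28)[:,:2];print(t.round(1))
E
python3 go.py 460,371,170,81.5 0,0,0 0,0,0
```

```text
[[497.9 384.9]
 [493.8 353.1]
 [424.1 393.8]
 [420.8 362.5]
 [459.2 373.8]] [459.1479072  373.57373225]
x axis yaw -6.896419496554841
x axis yaw -7.38328793102564
y axis 82.80070599210674
y axis 84.01106664558056
[[478.4 288.5]
 [415.  299.6]
 [502.1 421.1]
 [441.4 432.9]]
t 14.15 gp [ 650.  -165.8  164.9] jaw yaw 84.04 down tilt [ 0.01   0.001 -1.   ] w 91.9 F [-0.  -0.4 -0.1] q [-0.37  0.67  1.2   0.    1.26 -1.83]
460,371,170,81.5 -> shift cm [ -0.66  51.42 -24.47] turn 2.5
0,0,0 -> shift cm [ 15.84   9.71 -66.53] 
0,0,0 -> shift cm [ 15.84   9.71 -66.53]
```

arm_command([
  [-0.6,3,-1.5,0,1],
  [-0.6,7.5,-3.6,0,1],
  [-0.6,12,-5.7,0,1],
  [-0.6,16.5,-7.8,0,1],
  [-0.6,21,-10,0,1],
  [-0.6,25.5,-12.1,0,1],
  [-0.6,30,-14.3,0,1],
  [-0.6,34.5,-16.4,0,1],
  [-0.6,39,-18.5,0,1],
  [-0.6,43.5,-20.7,0,1],
])

```text
time: 15.15
tool_pos: [486.4, 289.7, 327.3]
tcp_rot: [0.073, 1.563, -0.032]
contact_force: [1.5, 0.4, 0.5]
grip_width: 91.7
```

```bash
python3 go.py 459.2,373.2,150,83 0,0,0 0,0,0
```

```text
t 15.15 gp [487.6 289.6 168.1] jaw yaw 84.03 down tilt [ 0.008 -0.    -1.   ] w 91.7 F [1.5 0.4 0.5] q [ 0.4   0.49  1.52 -0.    1.13 -1.06]
459.2,373.2,150,83 -> shift cm [ 1.79  8.01 -3.71] turn 1.0
0,0,0 -> shift cm [ 16.44 -33.89 -45.61] 
0,0,0 -> shift cm [ 16.44 -33.89 -45.61]
```

arm_command([
  [0.5,3.5,-1.6,1,1],
  [1.2,6.5,-3,1,1],
  [1.8,8,-3.7,1,1],
  [1.8,8,-3.7,1,1],
  [1.8,8,-3.7,1,1],
])

```text
time: 15.65
tool_pos: [458.2, 372.5, 308.2]
tcp_rot: [-0.148, 1.564, -0.27]
contact_force: [0.1, -0.1, 0.1]
grip_width: 91.9
```

```bash
python3 go.py 459.2,373.2,62,83 0,0,0 0,0,0
```

```text
t 15.65 gp [459.2 372.2 149. ] jaw yaw 83.04 down tilt [ 0.006 -0.002 -1.   ] w 91.9 F [ 0.1 -0.1  0.1] q [ 0.55  0.55  1.47 -0.01  1.12 -0.89]
459.2,373.2,62,83 -> shift cm [ 8.7   0.11 -0.07] turn 0.0
0,0,0 -> shift cm [ 14.67 -42.49 -41.17] 
0,0,0 -> shift cm [ 14.67 -42.49 -41.17]
```

arm_command([
  [2.5,0.1,0,0,1],
  [5.5,0.1,0,0,1],
  [7.5,0.1,0,0,1],
  [8.5,0.1,0,0,1],
  [8.6,0.1,0,0,1],
  [8.6,0.1,0,0,1],
])

```text
time: 16.25
tool_pos: [459.6, 372.8, 223.0]
tcp_rot: [-0.049, 1.563, -0.171]
contact_force: [-0.0, 0.6, 0.2]
grip_width: 91.7
```

```bash
python3 go.py 459.2,373.2,62,83 0,0,0 0,0,0
python3 - <<'E'
from h import *
c=cap('scene');a=c['frame'][80:180,240:360]
cv2.imwrite('pics/q.png',cv2.convertScaleAbs(cv2.resize(a,None,fx=6,fy=6,interpolation=cv2.INTER_CUBIC),alpha=1.6))
E
```

```text
t 16.25 gp [460.7 372.6  63.8] jaw yaw 82.99 down tilt [ 0.007 -0.001 -1.   ] w 91.7 F [-0.   0.6  0.2] q [ 0.55  0.65  1.55 -0.01  0.93 -0.89]
459.2,373.2,62,83 -> shift cm [ 0.18  0.04 -0.16] turn -0.0
0,0,0 -> shift cm [  6.09 -42.61 -41.23] 
0,0,0 -> shift cm [  6.09 -42.61 -41.23]
```

View pics/q.png

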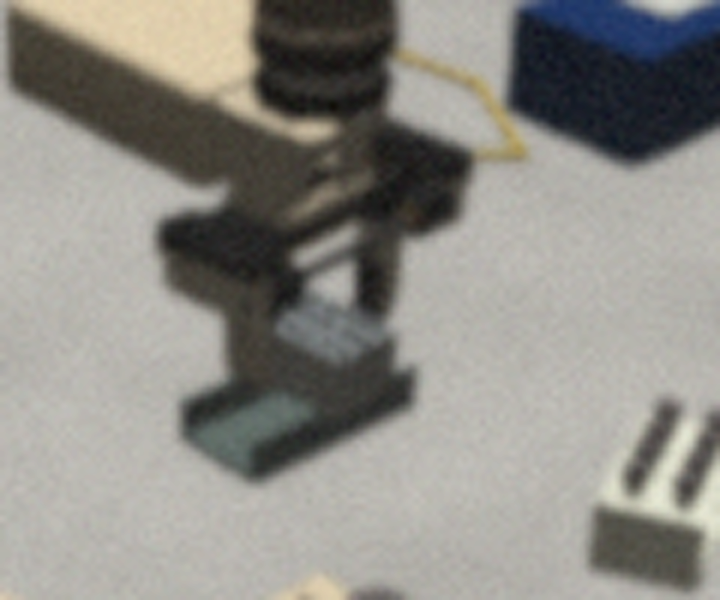

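arm_command([
  [0.1,0,-0.1,0,0.8],
  [0.1,0,-0.1,0,0.7],
  [0.1,0,-0.1,0,0.6],
  [0.1,0,-0.1,0,0.5],
  [0.1,0,-0.1,0,0.4],
  [0.1,0,-0.1,0,0.3],
  [0.1,0,-0.1,0,0.2],
  [0.1,0,-0.1,0,0.2],
  [0.1,0,-0.1,0,0.2],
])

```text
time: 17.2
tool_pos: [458.6, 373.4, 222.5]
tcp_rot: [0.086, 1.562, -0.036]
contact_force: [0.7, 2.0, 0.8]
grip_width: 50.0
```

```bash
python3 go.py 0,0,0 0,0,0 0,0,0|head -1
```

```text
t 17.2 gp [459.9 373.3  63.3] jaw yaw 83.0 down tilt [ 0.009 -0.    -1.   ] w 50.0 F [0.7 2.  0.8] q [ 0.55  0.65  1.55 -0.01  0.93 -0.89]
```

arm_command([
  [-0.5,0,0,0,0.2],
  [-1.5,0,0,0,0.2],
  [-3.5,0,0,0,0.2],
  [-6,0,0,0,0.2],
  [-8,0,0,0,0.2],
  [-9,0,0,0,0.2],
])

```text
time: 17.8
tool_pos: [458.0, 373.4, 314.7]
tcp_rot: [0.203, 1.56, 0.081]
contact_force: [0.4, 0.3, -5.0]
grip_width: 49.7
```

```bash
python3 go.py 463.8,1.5,155,-1 0,0,0 0,0,0
python3 - <<'E'
from h import *
c=cap('scene');a=c['frame'][80:180,240:360]
cv2.imwrite('pics/r.png',cv2.convertScaleAbs(cv2.resize(a,None,fx=6,fy=6,interpolation=cv2.INTER_CUBIC),alpha=1.6))
E
```

```text
t 17.8 gp [459.7 373.5 155.5] jaw yaw 83.0 down tilt [ 0.011  0.001 -1.   ] w 49.7 F [ 0.4  0.3 -5. ] q [ 0.56  0.54  1.47 -0.01  1.13 -0.89]
463.8,1.5,155,-1 -> shift cm [ 3.000e-02 -3.688e+01  4.940e+00] turn 84.0
0,0,0 -> shift cm [ 15.03 -42.71 -41.23] 
0,0,0 -> shift cm [ 15.03 -42.71 -41.23]
```

View pics/r.png

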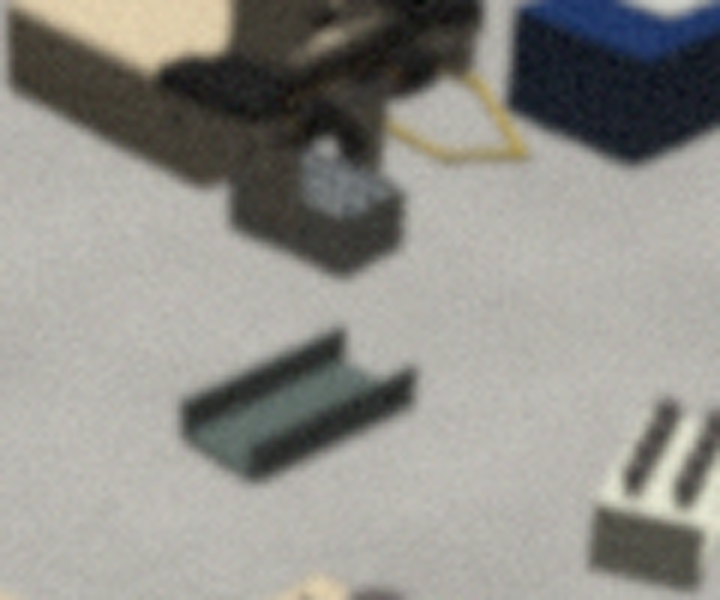

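arm_command([
  [0,-2.5,0.3,6,0.2],
  [0,-6,0.8,14,0.2],
  [0,-10,1.3,22,0.2],
  [0,-14,1.9,30,0.2],
  [0,-18,2.4,38,0.2],
  [0,-22,2.9,46,0.2],
  [0,-26,3.5,54,0.2],
  [0,-30,4,62,0.2],
  [0,-33,4.4,70,0.2],
  [0,-35.5,4.7,77,0.2],
])

```text
time: 18.85
tool_pos: [461.0, 13.6, 314.4]
tcp_rot: [1.613, 1.56, 0.141]
contact_force: [0.7, -0.9, -5.6]
grip_width: 49.6
```

```bash
python3 go.py 463.8,1.5,155,-1 0,0,0 0,0,0
```

```text
t 18.85 gp [462.6  13.8 155.2] jaw yaw 5.61 down tilt [ 0.01   0.001 -1.   ] w 49.6 F [ 0.7 -0.9 -5.6] q [-0.14  0.33  1.83  0.    0.98 -0.24]
463.8,1.5,155,-1 -> shift cm [ 0.02 -0.    1.24] turn 6.6
0,0,0 -> shift cm [ 15.04 -46.33  -3.14] 
0,0,0 -> shift cm [ 15.04 -46.33  -3.14]
```

arm_command([
  [0,0,0.8,4,0.2],
  [0,0,1.2,6.6,0.2],
  [0,0,1.3,6.6,0.2],
  [0,0,1.3,6.6,0.2],
])

```text
time: 19.25
tool_pos: [462.0, 0.6, 314.0]
tcp_rot: [1.764, 1.561, 0.177]
contact_force: [-0.3, 0.7, -4.8]
grip_width: 49.7
```

```bash
python3 go.py 463.8,1.5,88,-1 0,0,0 0,0,0
python3 - <<'E'
from h import *
c=cap('scene');a=c['frame'][100:240,150:290]
cv2.imwrite('pics/s.png',cv2.convertScaleAbs(cv2.resize(a,None,fx=4,fy=4,interpolation=cv2.INTER_CUBIC),alpha=1.6))
E
```

```text
t 19.25 gp [463.5   0.9 154.8] jaw yaw -0.93 down tilt [ 0.009  0.002 -1.   ] w 49.7 F [-0.3  0.7 -4.8] q [-0.17  0.33  1.83  0.    0.98 -0.15]
463.8,1.5,88,-1 -> shift cm [ 6.68 -0.03 -0.05] turn 0.1
0,0,0 -> shift cm [ 15.05 -46.48   0.87] 
0,0,0 -> shift cm [ 15.05 -46.48   0.87]
```

View pics/s.png

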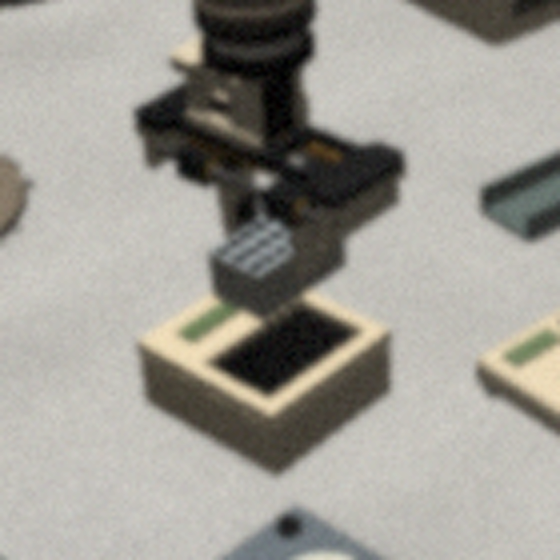

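arm_command([
  [2,0,-0.1,0,0.2],
  [4,0,-0.1,0,0.2],
  [5.5,0,-0.1,0,0.2],
  [6,0,-0.1,0,0.2],
  [6.3,0,-0.1,0,0.2],
  [6.4,0,-0.1,0,0.2],
  [6.4,0,-0.1,0,0.2],
])

```text
time: 20.0
tool_pos: [462.9, 2.1, 250.6]
tcp_rot: [1.727, 1.56, 0.141]
contact_force: [-1.1, 0.4, -4.5]
grip_width: 49.7
```

```bash
python3 go.py 463.8,1.5,85.3,-1 0,0,0 0,0,0
python3 - <<'E'
from h import *
c=cap('scene');a=c['frame'][100:240,150:290]
cv2.imwrite('pics/u.png',cv2.convertScaleAbs(cv2.resize(a,None,fx=4,fy=4,interpolation=cv2.INTER_CUBIC),alpha=1.6))
E
```

```text
t 20.0 gp [464.6   2.3  91.4] jaw yaw -0.89 down tilt [ 0.011  0.002 -1.   ] w 49.7 F [-1.1  0.4 -4.5] q [-0.16  0.43  1.9   0.    0.81 -0.15]
463.8,1.5,85.3,-1 -> shift cm [ 0.61 -0.09  0.08] turn 0.1
0,0,0 -> shift cm [  8.65 -46.55   0.97] 
0,0,0 -> shift cm [  8.65 -46.55   0.97]
```

View pics/u.png

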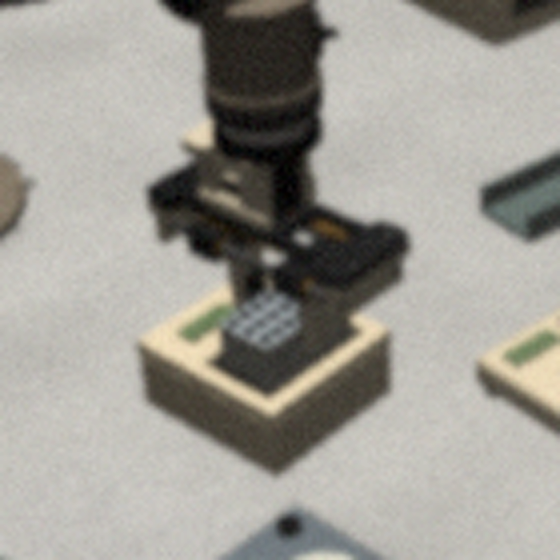

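arm_command([
  [0.2,0,0,0,0.2],
  [0.4,0,0,0,0.2],
  [0.5,0,0,0,0.2],
  [0.5,0,0,0,0.2],
])

```text
time: 20.45
tool_pos: [462.9, 2.0, 245.5]
tcp_rot: [1.731, 1.56, 0.145]
contact_force: [-0.1, 1.0, -4.5]
grip_width: 49.7
```

arm_command([
  [0.1,0,0,0,0.2],
  [0.1,0,0,0,0.2],
])

```text
time: 20.65
tool_pos: [463.0, 2.1, 244.9]
tcp_rot: [1.729, 1.56, 0.142]
contact_force: [0.0, 1.2, 0.1]
grip_width: 49.8
```

arm_command([
  [0.1,0,0,0,0.2],
  [0.1,0,0,0,0.2],
])

```text
time: 20.85
tool_pos: [462.9, 2.2, 244.6]
tcp_rot: [1.727, 1.56, 0.141]
contact_force: [-1.5, 2.0, 7.8]
grip_width: 49.4
```

arm_command([
  [0,0,0,0,0.56],
  [0,0,0,0,0.65],
  [0,0,0,0,0.8],
  [0,0,0,0,0.9],
  [0,0,0,0,0.9],
  [-1,0,0,0,1],
  [-4,0,0,0,1],
  [-8,0,0,0,1],
  [-10,0,0,0,1],
])

```text
time: 21.75
tool_pos: [462.2, 2.0, 348.1]
tcp_rot: [1.641, 1.555, 0.055]
contact_force: [1.4, 0.4, 0.1]
grip_width: 91.9
```

```bash
python3 go.py 459,361,150,-11.5 0,0,0 0,0,0
python3 - <<'E'
from h import *
c=cap('scene');a=c['frame'][100:240,150:290]
cv2.imwrite('pics/v.png',cv2.convertScaleAbs(cv2.resize(a,None,fx=4,fy=4,interpolation=cv2.INTER_CUBIC),alpha=1.6))
c=cap('top');a=c['frame'][205:280,85:185]
cv2.imwrite('pics/w.png',cv2.convertScaleAbs(cv2.resize(a,None,fx=8,fy=8,interpolation=cv2.INTER_CUBIC),alpha=1.5))
E
```

```text
t 21.75 gp [464.6   2.1 188.9] jaw yaw -0.89 down tilt [ 0.015  0.001 -1.   ] w 91.9 F [1.4 0.4 0.1] q [-0.16  0.28  1.78  0.    1.06 -0.15]
459,361,150,-11.5 -> shift cm [  3.91  -1.18 -35.87] turn 10.6
0,0,0 -> shift cm [ 18.18 -46.74   0.95] 
0,0,0 -> shift cm [ 18.18 -46.74   0.95]
```

View pics/v.png

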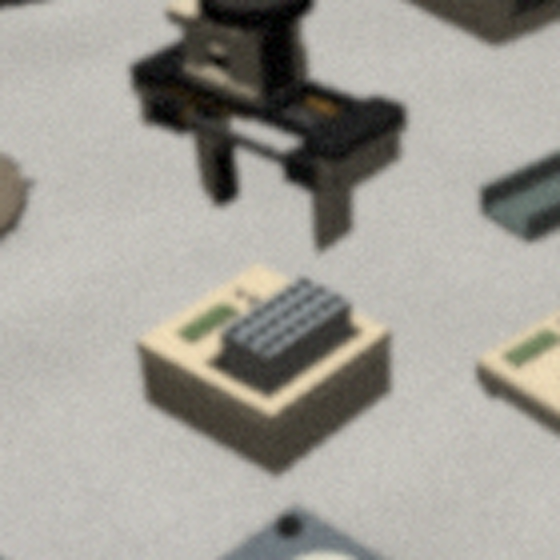

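View pics/w.png

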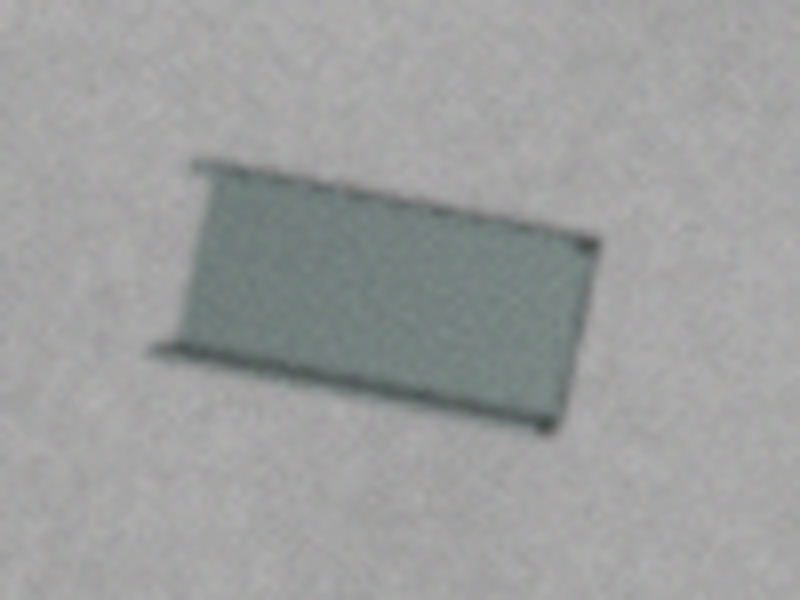

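Run:
```python
from m0 import *
bg=np.median(f[205:280,85:185].reshape(-1,3),0)
m=(np.abs(f.astype(int)-bg).max(2)>13)&roi(95,215,170,270)
m=cv2.morphologyEx(m.astype(np.uint8),cv2.MORPH_CLOSE,np.ones((5,5)))>0
rect(m,28,'tray z28');rect(m,14,'z14');rect(m,0,'z0')
s=cap('scene');a=s['frame'][125:170,255:325]
cv2.imwrite('pics/x.png',cv2.convertScaleAbs(cv2.resize(a,None,fx=10,fy=10,interpolation=cv2.INTER_CUBIC),alpha=1.6))
```

```text
tray z28 [458.4 359. ] [135.2  67.2] 78.6 meanctr [458.1 359.3]
z14 [458.2 363.7] [136.9  68. ] 78.6 meanctr [457.9 363.9]
z0 [458.  368.4] [138.6  68.9] 78.6 meanctr [457.7 368.6]
```

View pics/x.png

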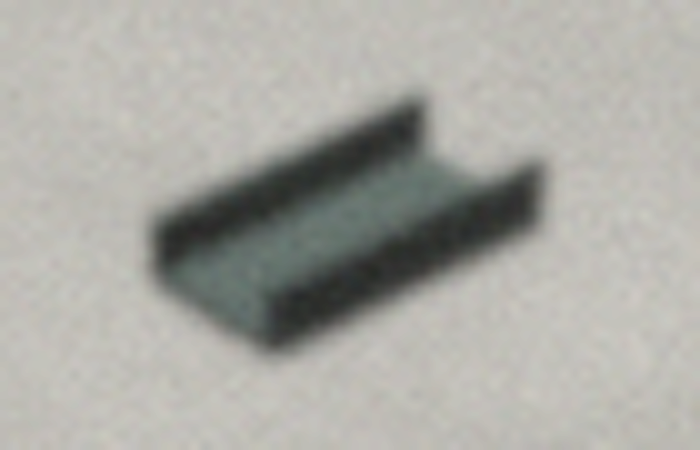

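```bash
python3 go.py 458,363,150,-11.4 0,0,0 0,0,0
```

```text
t 21.95 gp [463.5   2.3 185.8] jaw yaw -0.89 down tilt [ 0.012  0.001 -1.   ] w 91.9 F [-0.6  0.6 -0.6] q [-0.16  0.29  1.79  0.    1.06 -0.15]
458,363,150,-11.4 -> shift cm [  3.62  -1.15 -36.05] turn 10.5
0,0,0 -> shift cm [ 18.02 -46.56   0.98] 
0,0,0 -> shift cm [ 18.02 -46.56   0.98]
```

arm_command([
  [0,-0.1,-4,1,1],
  [0,-0.3,-8,3,1],
  [0,-0.4,-12,5,1],
  [0,-0.5,-16,7,1],
  [0.5,-0.6,-20,9,1],
  [1,-0.8,-24,10.5,1],
  [2,-0.9,-28,10.5,1],
  [3,-1,-32,10.5,1],
  [3.6,-1.2,-35,10.5,1],
  [3.6,-1.2,-36,10.5,1],
])

```text
time: 22.95
tool_pos: [454.5, 364.5, 306.5]
tcp_rot: [1.694, 1.563, -0.073]
contact_force: [-0.0, 0.2, -0.8]
grip_width: 91.7
```

arm_command([
  [0,0,0,0,1],
  [0,0,0,0,1],
])

```text
time: 23.15
tool_pos: [454.3, 363.7, 305.6]
tcp_rot: [1.425, 1.565, -0.342]
contact_force: [0.3, 0.3, -0.4]
grip_width: 91.9
```

```bash
python3 go.py 458,363,28,-11.4 0,0,0 0,0,0
```

```text
t 23.15 gp [455.2 363.4 146.4] jaw yaw -11.23 down tilt [ 0.006 -0.002 -1.   ] w 91.9 F [ 0.3  0.3 -0.4] q [ 0.54  0.54  1.5  -0.01  1.1   0.74]
458,363,28,-11.4 -> shift cm [11.84  0.21 -0.03] turn 0.2
0,0,0 -> shift cm [ 14.45 -37.67  44.5 ] 
0,0,0 -> shift cm [ 14.45 -37.67  44.5 ]
```

arm_command([
  [3,0.2,0,0,1],
  [6.5,0.2,0,0,1],
  [9.5,0.2,0,0,1],
  [11.2,0.2,0,0,1],
  [11.6,0.2,0,0,1],
  [11.7,0.2,0,0,1],
  [11.7,0.2,0,0,1],
])

```text
time: 23.85
tool_pos: [457.6, 362.7, 189.8]
tcp_rot: [1.604, 1.563, -0.164]
contact_force: [-0.4, 0.2, 0.7]
grip_width: 91.8
```

```bash
python3 go.py 458,363,28,-11.4 0,0,0 0,0,0
python3 - <<'E'
from h import *
c=cap('scene');a=c['frame'][80:180,240:360]
cv2.imwrite('pics/y.png',cv2.convertScaleAbs(cv2.resize(a,None,fx=6,fy=6,interpolation=cv2.INTER_CUBIC),alpha=1.6))
E
```

```text
t 23.85 gp [458.8 362.5  30.7] jaw yaw -11.27 down tilt [ 0.007 -0.001 -1.   ] w 91.8 F [-0.4  0.2  0.7] q [ 0.54  0.69  1.6  -0.01  0.85  0.74]
458,363,28,-11.4 -> shift cm [ 0.26 -0.09 -0.03] turn 0.1
0,0,0 -> shift cm [  2.77 -37.93  44.52] 
0,0,0 -> shift cm [  2.77 -37.93  44.52]
```

View pics/y.png

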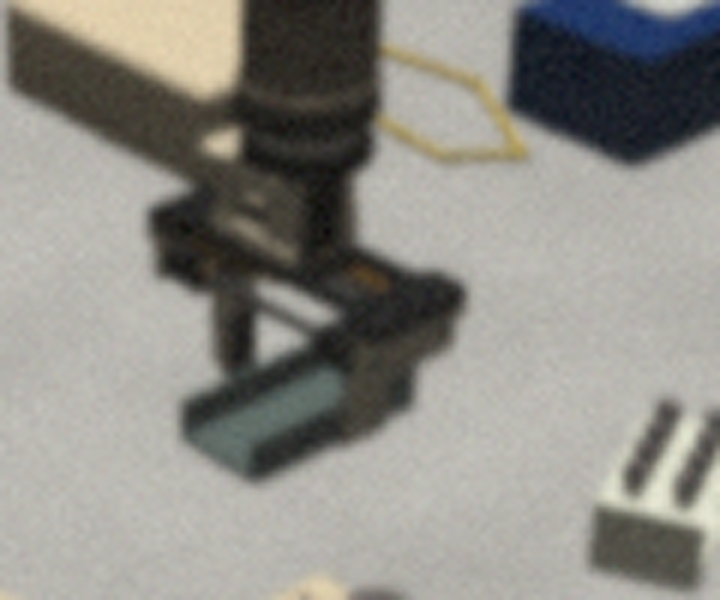

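arm_command([
  [0.2,-0.1,0,0,1],
  [0.2,-0.1,0,0,0.85],
  [0.2,-0.1,0,0,0.75],
  [0.2,-0.1,0,0,0.65],
  [0.2,-0.1,0,0,0.55],
  [0.2,-0.1,0,0,0.4],
  [0.2,-0.1,0,0,0.3],
  [0.2,-0.1,0,0,0.3],
  [0.2,-0.1,0,0,0.3],
])

```text
time: 24.8
tool_pos: [456.5, 363.2, 188.1]
tcp_rot: [1.657, 1.563, -0.11]
contact_force: [-0.6, 0.7, 1.7]
grip_width: 63.7
```

```bash
python3 go.py 0,0,0 0,0,0 0,0,0|head -1
```

```text
t 24.8 gp [457.8 363.   28.9] jaw yaw -11.26 down tilt [ 0.008 -0.001 -1.   ] w 63.7 F [-0.6  0.7  1.7] q [ 0.54  0.69  1.6  -0.01  0.85  0.74]
```

arm_command([
  [-0.5,0,0,0,0.3],
  [-1.5,0,0,0,0.3],
  [-3.5,0,0,0,0.3],
  [-6,0,0,0,0.3],
  [-9,0,0,0,0.3],
  [-12,0,0,0,0.3],
  [-12,0,0,0,0.3],
  [-12,0,0,0,0.3],
])

```text
time: 25.6
tool_pos: [455.5, 363.2, 308.9]
tcp_rot: [1.754, 1.562, -0.013]
contact_force: [-0.5, 0.6, -2.4]
grip_width: 63.7
```

```bash
python3 go.py 469.6,-378.7,150,0.5 0,0,0 0,0,0
python3 - <<'E'
from h import *
c=cap('scene');a=c['frame'][60:180,240:360]
cv2.imwrite('pics/z.png',cv2.convertScaleAbs(cv2.resize(a,None,fx=5,fy=5,interpolation=cv2.INTER_CUBIC),alpha=1.6))
c=cap('top');a=c['frame'][205:280,85:185]
cv2.imwrite('pics/z2.png',cv2.convertScaleAbs(cv2.resize(a,None,fx=8,fy=8,interpolation=cv2.INTER_CUBIC),alpha=1.8))
E
```

```text
t 25.6 gp [456.9 363.2 149.7] jaw yaw -11.26 down tilt [ 0.009 -0.    -1.   ] w 63.7 F [-0.5  0.6 -2.4] q [ 0.54  0.53  1.5  -0.01  1.1   0.74]
469.6,-378.7,150,0.5 -> shift cm [-0.   15.72 72.51] turn -11.8
0,0,0 -> shift cm [ 14.56 -37.86  44.56] 
0,0,0 -> shift cm [ 14.56 -37.86  44.56]
```

View pics/z.png

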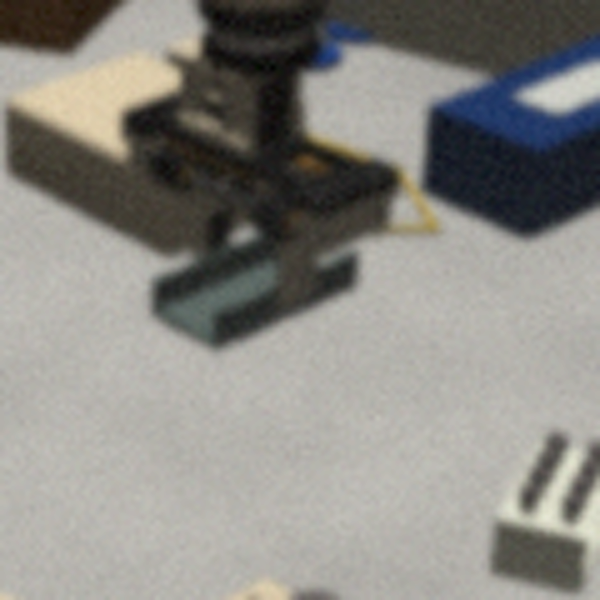

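View pics/z2.png

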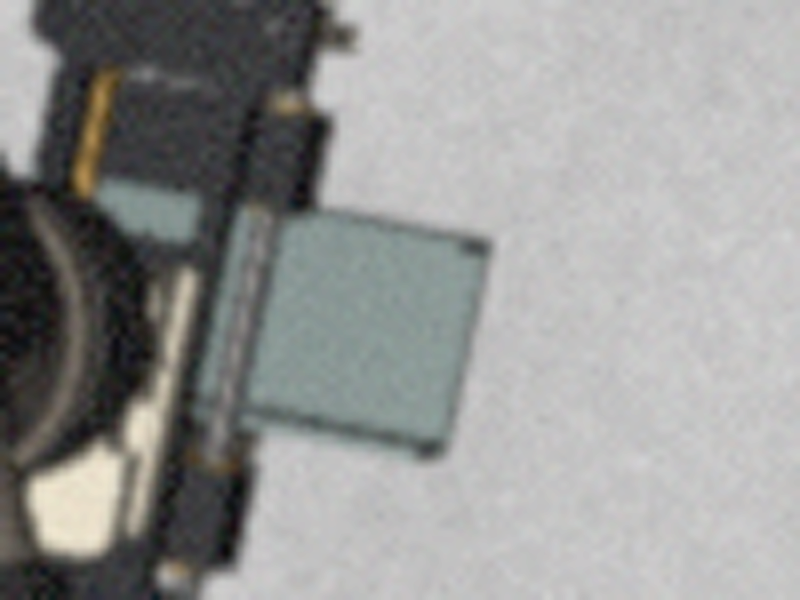

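Run:
```python
from h import *
c=cap('top')
P=lambda x,y:(85+x/8-.5+.06,205+y/8-.5+.06)
for z in(121,149):
  w=onplane(c,[P(*p) for p in [(488,238),(443,455)]],z)[:,:2]; print(z,w.round(1),w.mean(0))
  gp=np.array([456.9,363.2]);d=np.array([np.sin(np.radians(11.3)),np.cos(np.radians(11.3))]);print((gp-w.mean(0))@d)
```

```text
121 [[476.7 295.9]
 [413.7 307.9]] [445.24372276 301.92090395]
62.375182425807914
149 [[476.7 287.4]
 [415.5 299.1]] [446.09283484 293.2770979 ]
70.68504510605877
```

arm_command([
  [-1,0.6,3,-1,0.3],
  [-2.5,1.5,7,-2,0.3],
  [-3,2.4,11,-4,0.3],
  [-3,3.3,15,-6,0.3],
  [-3,4.1,19,-8,0.3],
  [-3,5,23,-10,0.3],
  [-3,5.8,27,-11.8,0.3],
  [-3,6.7,31,-11.8,0.3],
  [-3,7.6,35,-11.8,0.3],
  [-3,8.5,39,-11.8,0.3],
])

```text
time: 26.75
tool_pos: [461.8, -37.6, 336.8]
tcp_rot: [1.112, 1.567, -0.45]
contact_force: [0.5, 0.5, -0.3]
grip_width: 63.8
```

```bash
python3 go.py 469.6,-378.7,180,0.5 0,0,0 0,0,0
```

```text
t 26.75 gp [462.4 -37.9 177.6] jaw yaw 0.54 down tilt [ 0.004 -0.002 -1.   ] w 63.8 F [ 0.5  0.5 -0.3] q [-0.25  0.3   1.79 -0.    1.05 -0.26]
469.6,-378.7,180,0.5 -> shift cm [-0.17  0.4  34.08] turn 0.0
0,0,0 -> shift cm [ 17.59 -46.27  -4.26] 
0,0,0 -> shift cm [ 17.59 -46.27  -4.26]
```

arm_command([
  [0,0.1,4,0,0.3],
  [0,0.1,8,0,0.3],
  [0,0.2,12,0,0.3],
  [0,0.2,16,0,0.3],
  [0,0.3,20,0,0.3],
  [0,0.3,24,0,0.3],
  [0,0.4,28,0,0.3],
  [0,0.4,31.5,0,0.3],
  [0,0.4,33.5,0,0.3],
  [0,0.4,34,0,0.3],
])

```text
time: 27.75
tool_pos: [468.5, -379.6, 335.8]
tcp_rot: [1.31, 1.569, -0.254]
contact_force: [0.0, 0.2, -2.1]
grip_width: 63.7
```

arm_command([
  [0,0,0,0,0.3],
  [0,0,0,0,0.3],
])

```text
time: 27.95
tool_pos: [468.4, -378.7, 334.9]
tcp_rot: [2.728, 1.569, 1.165]
contact_force: [0.3, -0.7, -0.7]
grip_width: 64.0
```

```bash
python3 go.py 469.6,-378.7,64.9,0.5 0,0,0 0,0,0
python3 - <<'E'
from h import *
c=cap('scene');a=c['frame'][170:320,60:220]
cv2.imwrite('pics/A.png',cv2.convertScaleAbs(cv2.resize(a,None,fx=4,fy=4,interpolation=cv2.INTER_CUBIC),alpha=1.6))
E
```

```text
t 27.95 gp [ 468.5 -378.5  175.7] jaw yaw 0.42 down tilt [ 0.001  0.001 -1.   ] w 64.0 F [ 0.3 -0.7 -0.7] q [-0.81  0.54  1.4   0.    1.2  -0.82]
469.6,-378.7,64.9,0.5 -> shift cm [11.08  0.1   0.03] turn -0.1
0,0,0 -> shift cm [ 17.59 -46.58 -38.17] 
0,0,0 -> shift cm [ 17.59 -46.58 -38.17]
```

View pics/A.png

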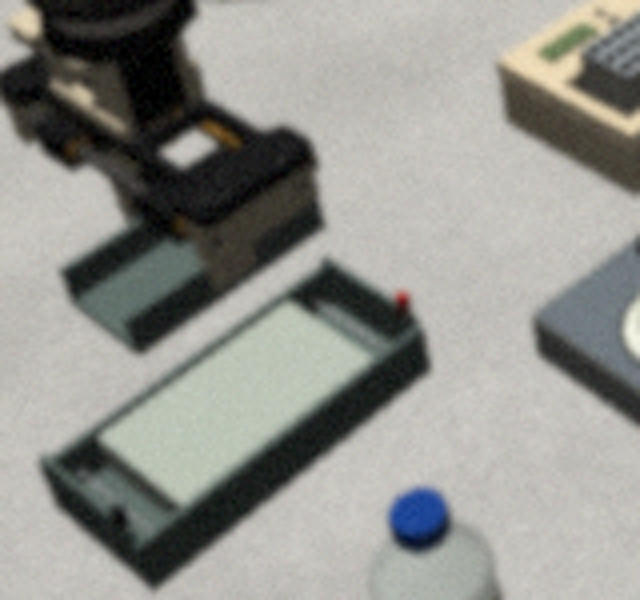

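arm_command([
  [2.5,0.1,0.2,0,0.3],
  [6,0.1,0.2,0,0.3],
  [9,0.1,0.2,0,0.3],
  [10.3,0.1,0.2,0,0.3],
  [10.6,0.1,0.2,0,0.3],
  [10.6,0.1,0.2,0,0.3],
  [10.6,0.1,0.2,0,0.3],
])

```text
time: 28.7
tool_pos: [470.2, -380.6, 230.9]
tcp_rot: [1.165, 1.567, -0.398]
contact_force: [-0.3, -0.7, -0.9]
grip_width: 63.5
```

```bash
python3 go.py 469.6,-380.7,64.9,0.5 0,0,0 0,0,0
python3 - <<'E'
from h import *
c=cap('scene');a=c['frame'][170:320,60:220]
cv2.imwrite('pics/B.png',cv2.convertScaleAbs(cv2.resize(a,None,fx=4,fy=4,interpolation=cv2.INTER_CUBIC),alpha=1.6))
E
```

```text
t 28.7 gp [ 470.7 -380.8   71.7] jaw yaw 0.47 down tilt [ 0.003 -0.001 -1.   ] w 63.5 F [-0.3 -0.7 -0.9] q [-0.81  0.66  1.5   0.    0.97 -0.82]
469.6,-380.7,64.9,0.5 -> shift cm [ 0.68 -0.11 -0.01] turn -0.0
0,0,0 -> shift cm [  6.98 -46.78 -38.48] 
0,0,0 -> shift cm [  6.98 -46.78 -38.48]
```

View pics/B.png

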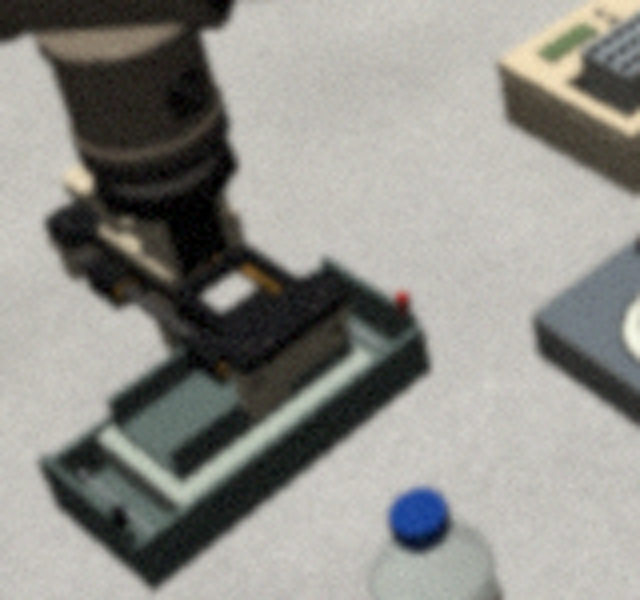

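Well over the platform. Lowering the last 7 mm.

arm_command([
  [0.2,-0.1,0,0,0.3],
  [0.4,-0.1,0,0,0.3],
  [0.5,-0.1,0,0,0.3],
  [0.5,-0.1,0,0,0.3],
])

```text
time: 29.15
tool_pos: [469.1, -380.6, 225.8]
tcp_rot: [1.209, 1.568, -0.354]
contact_force: [-0.5, 0.1, -2.0]
grip_width: 63.5
```

arm_command([
  [0.1,0,0,0,0.3],
  [0.1,0,0,0,0.3],
])

```text
time: 29.35
tool_pos: [469.1, -380.6, 224.6]
tcp_rot: [1.249, 1.568, -0.314]
contact_force: [-0.3, 0.4, -1.1]
grip_width: 63.6
```

arm_command([
  [0.1,0,0,0,0.3],
  [0.1,0,0,0,0.3],
])

```text
time: 29.55
tool_pos: [469.1, -380.7, 224.2]
tcp_rot: [1.179, 1.567, -0.384]
contact_force: [-1.4, 0.7, 3.0]
grip_width: 63.7
```

arm_command([
  [0,0,0,0,0.72],
  [0,0,0,0,0.8],
  [0,0,0,0,0.95],
  [0,0,0,0,1],
  [0,0,0,0,1],
  [-1,0,0,0,1],
  [-4,0,0,0,1],
  [-8,0,0,0,1],
  [-12,0,0,0,1],
  [-16,0,0,0,1],
])

```text
time: 30.55
tool_pos: [468.4, -380.2, 386.6]
tcp_rot: [1.116, 1.567, -0.447]
contact_force: [-0.5, -0.8, -0.5]
grip_width: 91.6
```

arm_command([
  [0,0,-4,0,1],
  [0,0,-8,0,1],
  [0,0,-12,0,1],
  [0,0,-16,0,1],
  [0,0,-20,0,1],
  [0,0,-20,0,1],
  [0,0,-20,0,1],
])

```text
time: 31.25
tool_pos: [466.9, -179.7, 387.3]
tcp_rot: [1.021, 1.565, -0.54]
contact_force: [0.3, -0.3, -0.3]
grip_width: 91.8
```

```bash
python3 go.py 0,0,0 0,0,0 0,0,0|head -1
python3 - <<'E'
from h import *
c=cap('scene','end_s.png');a=c['frame'][170:320,60:220]
cv2.imwrite('pics/C.png',cv2.convertScaleAbs(cv2.resize(a,None,fx=4,fy=4,interpolation=cv2.INTER_CUBIC),alpha=1.6))
c=cap('top');cv2.imwrite('pics/D.png',cv2.convertScaleAbs(c['frame'],alpha=1.5))
E
```

```text
t 31.25 gp [ 467.6 -180.2  228.1] jaw yaw 0.57 down tilt [ 0.005 -0.003 -1.   ] w 91.8 F [ 0.3 -0.3 -0.3] q [-0.52  0.31  1.62 -0.    1.2  -0.53]
```

View pics/C.png

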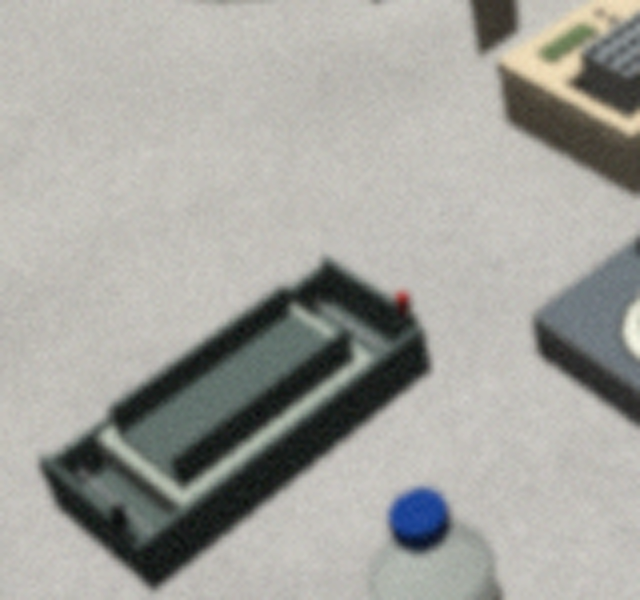

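View pics/D.png

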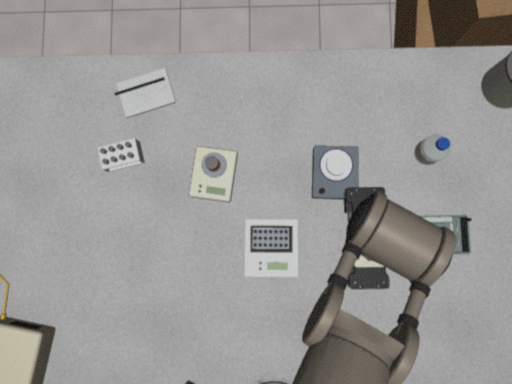

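arm_command([
  [0,0,-5,0,1],
  [0,0,-10,0,1],
  [0,0,-15,0,1],
  [0,0,-20,0,1],
  [0,0,-25,0,1],
  [0,0,-30,0,1],
  [0,0,-35,0,1],
  [0,0,-40,0,1],
  [0,0,-40,0,1],
  [0,0,-40,0,1],
])

```text
time: 32.35
tool_pos: [464.5, 219.1, 385.4]
tcp_rot: [0.869, 1.566, -0.693]
contact_force: [-0.2, -0.8, -0.3]
grip_width: 91.8
```

```bash
python3 - <<'E'
from m0 import *
a=c['frame'][130:285,180:480]
cv2.imwrite('pics/E.png',cv2.convertScaleAbs(cv2.resize(a,None,fx=2.6,fy=2.6,interpolation=cv2.INTER_CUBIC),alpha=1.5))
rect((g<84)&roi(206,154,222,172),80,'cap');rect((g<88)&roi(394,218,456,252),64,'tray')
E
python3 go.py
```

```text
cap [649.4 144.8] [39.3 33.3] 44.6 meanctr [649.5 144.3]
tray [ 470.3 -369.7] [126.3  60.6] 89.5 meanctr [ 468.4 -356.2]
t 32.4 gp [465.2 217.6 226.2] jaw yaw 0.39 down tilt [ 0.004 -0.003 -1.   ] w 91.6 F [-0.7 -0.   0.2] q [ 0.29  0.34  1.59 -0.    1.21  0.29]
```

View pics/E.png

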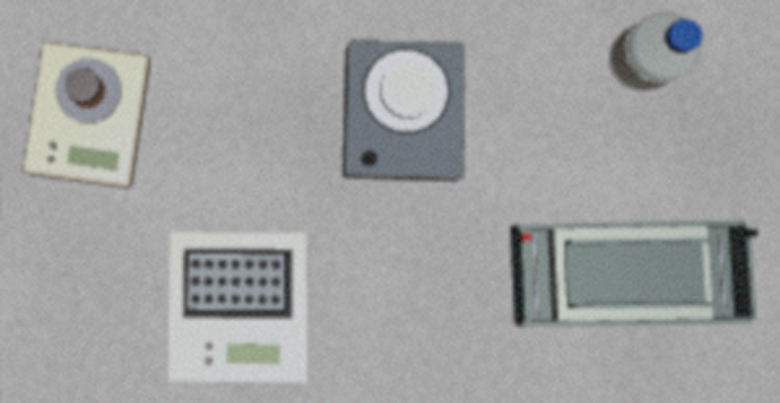

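```bash
python3 -c "
from plant import bot
print(bot.close_job())"
```

```text
the job is handed in; nothing more can be done
None
```

I took the stack apart from the top down and handed the job in at about 32 s of the 123 s allowed. The jar is on the balance pan, the dish on the viewer window, the block in the bath pocket and the tray on the tank platform. Each thing was lowered until the force reading showed contact before I released it.

What the last pictures showed:
- **Jar:** upright on the pan. My cap mask put it about 6 mm off the pan's centre (limit 15 mm), but the mask may have caught some of the amber glass. At release the gripper was within about 1 mm of the measured pan centre.
- **Dish, block:** the dish lies centred on the window and the block sits down in the pocket with a margin all round, both judged by eye.
- **Tray:** flat and lengthwise on the platform. One check disagreed: the mask put the tray 9 mm off centre along its length. That mask is unreliable, because it mixes edges at different heights. The visible gaps at the two ends, corrected for viewing angle, put it within about 3 mm (limit 14 mm).
- **Rack and bottle:** by eye in the top view, in the same place as at the start.
- **Arm:** clear of everything, gripper open.

No force or speed problem appeared along the way. The hand-in gives no verdict, so whether it passed is not confirmed.

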